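# Stopper the storage jars and crate them

## Robot

A 7-joint arm with a two-finger parallel gripper is mounted at the origin on the work surface. World frame = base frame: x ahead of the robot, y to its left, z up, the work surface at z = 0. Lengths are in m, angles in rad, forces in N, time in s.
With the tool pointing down it reaches from about 0.4 to 0.85 m from the base axis. Payload 10.4 kg.
Tool frame: the origin (TCP) lies at the very end of the fingers, on their centre line; the grasp point (between the pads) lies 19 mm behind it; y points along the fingers, z is the direction in which the jaws open and shut, and the axes are right-handed (so a half turn about y gives the same grasp; the last joint's range is limited). The gripper opens to 85 mm and grips with 20 to 120 N. Pads are 22 mm wide; open, the fingers measure 114 mm over their backs; the gripper's body (76 mm by 85 mm) begins 54 mm behind the grasp point. The pads swing forward as they close: fully open they stand 13 mm farther back than shut.
Start: joints at [1.126, 0.332, -0.065, 1.46, 0.022, 1.35, -0.088], TCP at [0.256, -0.57, 0.231] pointing down, gripper open.
Joint ranges: [-2.6, 2.6], [-0.5, 2.12], [-1.47, 1.34], [0.16, 2.42], [-1.27, 4.41], [0.06, 2.06], [-2.6, 2.6]. Speed limits (rad/s): [2.22, 2.22, 2.79, 2.79, 3.14, 3.14, 3.14].

## Interface

Orientations are given as a unit quaternion [x, y, z, w].
In Python, from workcell import manip gives the robot as it stands.
- The arm moves only by the tool arm_command, never from a script. Its argument "commands" is a list that holds one entry, the list of rows, each a list of 6 numbers: the shift along the world's x, y, z in cm, then the turn, a rotation vector about the world's x, y, z in degrees. A call has 1 to 20 rows; each row is the pose to reach, as a shift and turn from the pose commanded when the call began; what a row does not reach only later rows make up. A row lasts 1/10 s, in which the tool goes at most 50 mm and 8.59 degrees, less where a joint would pass 70% of its speed; a pose out of reach is approached as far as the arm can. A call with a gripper value outside its range is refused whole. "claw" is the finger opening in cm, from 0 to 8.54, set as the call begins (left out, the last holds). The fingers move at their own pace and stop on an object; "newtons" is the grip in N (left out, the last holds). Time passes only in rows, so rows that repeat a pose let the fingers close. It gives the time, the measured TCP pose, the force and the opening at its end, in the units of the state.
- manip.get_obs(): the state, without advancing time (a new reading comes with each control period).
- manip.camera(name): name is "scene" or "top" or "wrist"; returns a dict with "pixels" (420x560x3 uint8, blue, green, red), "depth" (420x560 float32, m along the optical axis (not along the pixel's ray), 0 where there is no reading), "K" (3x3 intrinsics, pixels), "rvec" (rotation vector, rad) and "tvec" (3), from world to camera coordinates, as OpenCV has them. Camera axes: x right, y down, z forward; pixel columns grow to the right and rows downward; lengths in m; the calibration is good to about 2 mm. A picture is of the moment at which its call begins.
- manip.hand_in(): hands the job in, once; it reports no verdict.
Trained networks look in the newest picture that a camera, given by its name, has taken for a name from the list of things; names that differ only in an ending like _2 or _b are one class to them, and where a whole thing is asked for, a point or a joint stands for the part that bears it (a point fixed in the world has none). Each returns a list of dicts, best first, with "p" (0 to 1); they miss things now and then, are a little off and sometimes report something else, mostly with a low value. They report only what shows in the picture. A call takes as long as a camera call. They do not tell look-alikes from the thing itself.
- manip.masks_of(camera, thing): "mask" (420x560 bool, what is visible of it) and "bbox" ([left, top, right, bottom] in pixels, round what is visible of it).
The state is a dict: "clock": time; "joint_pos": joint angles; "joint_velocities": joint speeds; "tau": joint torques, N m; "position": TCP position; "ee_rot": TCP orientation; "ft_force": force on the tool from outside, world axes, zero at the start; "torque": the same for the moment, N m; "grip_width": opening from 0.0 (shut) to 1.0 (fully open).
Only numpy, scipy, OpenCV 4.12 (cv2) and the standard library are available. Lean on these libraries where they do the work, as an engineer would, in place of code of your own. Each camera call takes 0.05 s, during which the arm holds its last target.

## Task

Close every stoneware jar standing on the counter with a wooden stopper of its own size, pressing each stopper down until the rubber collar is squeezed up tight between cap and rim and the stopper is fully home, and have all the closed jars standing upright in the open wooden crate. Leave the spare stoppers standing in their tray, and do not disturb the other goods on the counter.

Things in the scene. Friction and masses are not known exactly. Their poses are not given: they have to be found in the camera images.
- jar_a: Wide empty white stoneware storage jar, a squat straight cylinder 64 mm in diameter and 62 mm high with a grey line near its foot and an open round mouth 46 mm across, 28 mm deep; may be absent. Origin: centre of its underside; z up its axis.
- jar_b: Wide empty white stoneware storage jar, a squat straight cylinder 64 mm in diameter and 62 mm high with a grey line near its foot and an open round mouth 46 mm across, 28 mm deep; may be absent. Origin: centre of its underside; z up its axis.
- jar_c: Small empty white stoneware storage jar, a squat straight cylinder 53 mm in diameter and 54 mm high with a grey line near its foot and an open round mouth 35 mm across, 28 mm deep; may be absent. Origin: centre of its underside; z up its axis.
- jar_d: Small empty white stoneware storage jar, a squat straight cylinder 53 mm in diameter and 54 mm high with a grey line near its foot and an open round mouth 35 mm across, 28 mm deep; may be absent. Origin: centre of its underside; z up its axis.
- stop_a: Wide wooden stopper. Origin: centre of plug's foot, z up. In mm: plug z 0-26, 36 across at foot, 43 at top; cap z 26-31, 58 across; knob z 31-55, 24 across. Black rubber collar, 54 across, 4 thick, slides stiffly (6 N) on the plug: starts at z 14-18 and lands on the jar's rim; pressing down pushes it up against the cap, where it stays. Home: origin 40 above a wide jar's origin (48 unpressed).
- stop_b: Wide wooden stopper. Origin: centre of plug's foot, z up. In mm: plug z 0-26, 36 across at foot, 43 at top; cap z 26-31, 58 across; knob z 31-55, 24 across. Black rubber collar, 54 across, 4 thick, slides stiffly (6 N) on the plug: starts at z 14-18 and lands on the jar's rim; pressing down pushes it up against the cap, where it stays. Home: origin 40 above a wide jar's origin (48 unpressed).
- stop_c: Small wooden stopper. Origin: centre of plug's foot, z up. In mm: plug z 0-26, 25 across at foot, 32 at top; cap z 26-31, 49 across; knob z 31-55, 24 across. Black rubber collar, 43 across, 4 thick, slides stiffly (6 N) on the plug: starts at z 14-18 and lands on the jar's rim; pressing down pushes it up against the cap, where it stays. Home: origin 32 above a small jar's origin (40 unpressed).
- stop_d: Small wooden stopper. Origin: centre of plug's foot, z up. In mm: plug z 0-26, 25 across at foot, 32 at top; cap z 26-31, 49 across; knob z 31-55, 24 across. Black rubber collar, 43 across, 4 thick, slides stiffly (6 N) on the plug: starts at z 14-18 and lands on the jar's rim; pressing down pushes it up against the cap, where it stays. Home: origin 32 above a small jar's origin (40 unpressed).
- crate: Open crate of light wood fixed to the counter, where the closed jars go, in one row: outside 380 mm (its x) by 156 mm (its y), 46 mm high, walls 8 mm, inside floor 8 mm above the counter. Origin: centre of its underside.
- tray: Low dark steel tray fixed to the counter, holding the stoppers, which stand on their feet: outside 200 by 200 mm, 12 mm high, walls 5 mm, inside floor 5 mm above the counter. Origin: centre of its underside.
- relish: Bystander: a full amber preserve jar 68 mm in diameter and 95 mm high. Origin: centre of its underside.
- crackers: Bystander: a cardboard packet 50 by 150 by 60 mm. Origin: centre of its underside.
- oil: Bystander: a green can 56 mm in diameter and 130 mm high. Origin: centre of its underside.
Mind the look-alikes: they are no part of the job. What is shaped like the stop_a but pink is not meant.

How it is judged:
By the outcome, as a careful person would: the job done as asked, in the order asked, and still so for the second after the job is handed in, with the robot touching nothing.
Of jar_a, jar_b, jar_c, jar_d only 3 to 4 are there at a start; the rules pass over those that are not, and their reading is None.
At some moment in a run one of jar_a, jar_b, jar_c, jar_d may be knocked a few centimetres aside while the robot is not near it.
Once in a run the grip may slacken for a moment while it holds something.
It also fails if it takes over 210 s, if anything falls off the work surface, if the arm or the gripper's body presses on something with over 40 N, if the wrist force passes 120 N, or if a joint passes its speed limit or range.

## Working session

There is one attempt and no reset: what is moved stays moved. The work goes in short steps, Python scripts to look and compute and a tool call to move; the robot and the scene stay as the last step left them, time stands still between calls to the robot, and variables do not carry over. Pictures are saved under pics/ and viewed, and the job is handed in when it is done.

Besides the shell and the picture viewer there is one more tool, called after ">>>" as name(argument=value, ...), one argument or row to a line, values as JSON. arm_command: Moves the arm, as the interface text tells. Its arguments: {"type":"object","properties":{"commands":{"type":"array"},"claw":{"type":"number"},"newtons":{"type":"number"}},"required":["commands"]}

```bash
mkdir -p pics; ls; cat > h.py <<'E'
from workcell import manip
import numpy as np, cv2
def shot(name,fn=None):
    c=manip.camera(name)
    if fn: cv2.imwrite('pics/'+fn,c['pixels'])
    return c
def cloud(c):
    d=c['depth'];K=c['K'];v,u=np.mgrid[:d.shape[0],:d.shape[1]]
    P=np.stack([(u-K[0,2])/K[0,0]*d,(v-K[1,2])/K[1,1]*d,d],-1)
    R=cv2.Rodrigues(np.array(c['rvec'],float))[0]
    W=(P-np.array(c['tvec']).reshape(3))@R
    W[d<=0]=np.nan
    return W
E
python3 - <<'E'
from h import *
o=manip.get_obs();print({k:np.round(v,3) for k,v in o.items()})
for n in ['scene','top','wrist']:
    c=shot(n,n+'0.png');print(n,np.round(c['K'],1).tolist(),np.round(c['rvec'],3).tolist(),np.round(c['tvec'],3).tolist())
E
```

```text
pics
{'clock': np.float64(0.0), 'joint_pos': array([ 1.126,  0.333, -0.065,  1.461,  0.022,  1.35 , -0.088]), 'joint_velocities': array([-0.   , -0.001, -0.001, -0.001, -0.001, -0.002,  0.   ]), 'tau': array([-0.0000e+00, -6.2546e+01,  4.9000e-02, -3.9160e+01,  1.6000e-02,
        1.0000e-02,  0.0000e+00]), 'position': array([ 0.256, -0.57 ,  0.23 ]), 'ee_rot': array([-0.148,  0.692, -0.691,  0.148]), 'ft_force': array([0.326, 0.038, 0.406]), 'torque': array([-0.042,  0.011,  0.008]), 'grip_width': np.float64(0.998)}
scene [[510.5, 0.0, 283.5], [0.0, 510.5, 210.8], [0.0, 0.0, 1.0]] [1.547, 1.805, -0.908] [0.108, -0.331, 1.484]
top [[493.0, 0.0, 277.0], [0.0, 493.0, 210.7], [0.0, 0.0, 1.0]] [2.177, -2.127, 0.152] [-0.023, 0.59, 0.966]
wrist [[377.7, 0.0, 277.5], [0.0, 377.7, 209.4], [0.0, 0.0, 1.0]] [-2.42, 1.566, 0.238] [-0.625, -0.039, 0.379]
```

View pics/scene0.png

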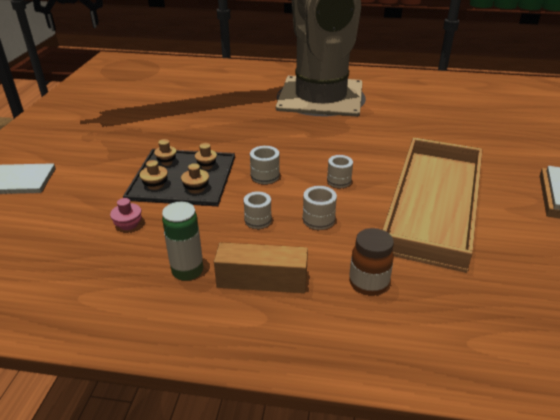

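View pics/top0.png

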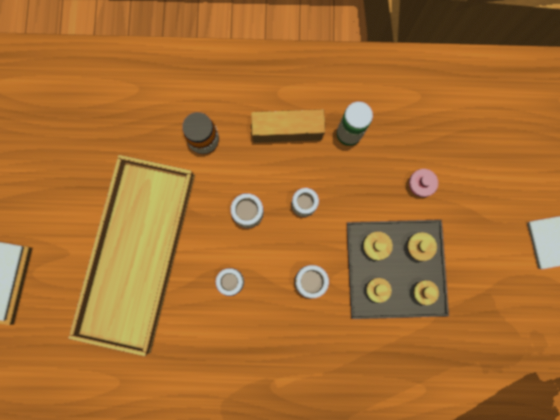

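```bash
python3 - <<'E'
from h import *
for n in ['top','scene']:
    c=shot(n);W=cloud(c)
    for t in ['jar_a','jar_c','stop_a','stop_c','crate','tray','relish','crackers','oil']:
        for m in manip.masks_of(n,t):
            k=m['mask'];p=W[k]; p=p[~np.isnan(p[:,0])]
            if len(p)<5: print(n,t,'few');continue
            zt=np.percentile(p[:,2],97);q=p[p[:,2]>zt-.006]
            print(n,t,round(m['p'],2),np.round(m['bbox']).tolist(),'top z%.3f'%zt,'cen',np.round((q[:,:2].min(0)+q[:,:2].max(0))/2,3),'ext',np.round(np.ptp(q[:,:2],axis=0),3), 'allmin',np.round(p.min(0),3),'max',np.round(p.max(0),3))
E
```

```text
top jar_a 0.84 [233.0, 193.0, 260.0, 228.0] top z0.064 cen [0.589 0.052] ext [0.062 0.061] allmin [ 0.558  0.021 -0.004] max [0.633 0.083 0.066]
top jar_a 0.81 [217.0, 265.0, 245.0, 298.0] top z0.057 cen [0.446 0.083] ext [0.051 0.05 ] allmin [ 0.42   0.055 -0.004] max [0.472 0.112 0.058]
top jar_a 0.67 [290.0, 185.0, 318.0, 214.0] top z0.056 cen [ 0.611 -0.065] ext [0.052 0.051] allmin [ 0.584 -0.095 -0.004] max [ 0.646 -0.037  0.057]
top jar_a 0.57 [293.0, 265.0, 329.0, 301.0] top z0.064 cen [ 0.45  -0.081] ext [0.062 0.061] allmin [ 0.414 -0.12  -0.003] max [ 0.483 -0.048  0.067]
top jar_c 0.84 [233.0, 193.0, 260.0, 228.0] top z0.064 cen [0.589 0.052] ext [0.062 0.061] allmin [ 0.558  0.021 -0.004] max [0.633 0.083 0.066]
top jar_c 0.81 [217.0, 265.0, 245.0, 298.0] top z0.057 cen [0.446 0.083] ext [0.051 0.05 ] allmin [ 0.42   0.055 -0.004] max [0.472 0.112 0.058]
top jar_c 0.67 [290.0, 185.0, 318.0, 214.0] top z0.056 cen [ 0.611 -0.065] ext [0.052 0.051] allmin [ 0.584 -0.095 -0.004] max [ 0.646 -0.037  0.057]
top jar_c 0.57 [293.0, 265.0, 329.0, 301.0] top z0.064 cen [ 0.45  -0.
[... 4499 characters left out ...]
op z0.048 cen [0.528 0.282] ext [0.453 0.217] allmin [ 0.237  0.174 -0.001] max [0.755 0.405 0.092]
scene tray 0.78 [124.0, 152.0, 238.0, 208.0] top z0.014 cen [ 0.562 -0.256] ext [0.374 0.219] allmin [ 0.375 -0.372 -0.   ] max [ 0.749 -0.146  0.133]
scene relish 0.79 [350.0, 227.0, 398.0, 295.0] top z0.097 cen [0.748 0.152] ext [0.061 0.059] allmin [ 0.62   0.118 -0.001] max [0.784 0.195 0.099]
scene crackers 0.93 [214.0, 245.0, 309.0, 291.0] top z0.062 cen [ 0.772 -0.027] ext [0.062 0.15 ] allmin [ 0.741 -0.102  0.   ] max [0.803 0.048 0.064]
scene oil 0.96 [164.0, 203.0, 202.0, 281.0] top z0.132 cen [ 0.769 -0.161] ext [0.051 0.051] allmin [ 0.618 -0.188 -0.   ] max [ 0.798 -0.133  0.133]
```

The scene and top pictures show four jars: wide at top (247,211) and (312,282), small at (305,202) and (229,282). The stoppers in the tray are at (378,246), (422,247), (379,291) and (427,293). The pink look-alike at (424,183) is outside the tray and has to stay put. I'll check sizes in a close crop and work out the crate pose.

```bash
python3 - <<'E'
from h import *
from scipy.spatial.transform import Rotation as R
c=shot('top');im=c['pixels'];W=cloud(c)
cv2.imwrite('pics/crop1.png',cv2.resize(im[160:330,335:455],None,fx=4.5,fy=3.5*1,interpolation=cv2.INTER_CUBIC)) if 0 else cv2.imwrite('pics/crop1.png',cv2.resize(im[160:330,335:455],None,fx=3.5,fy=3.5,interpolation=cv2.INTER_CUBIC))
m=manip.masks_of('top','crate')[0]['mask'];p=W[m];p=p[(p[:,2]>.038)&(p[:,2]<.055)]
r=cv2.minAreaRect((p[:,:2]*1000).astype(np.float32));print('crate',r)
r2=cv2.minAreaRect((W[manip.masks_of('top','tray')[0]['mask']][:,:2]*1000).astype(np.float32));print('tray',r2)
for m in manip.masks_of('top','stop_a'):
    p=W[m['mask']];
    q=p[(p[:,2]>.026)&(p[:,2]<.045)];(cx,cy),rad=cv2.minEnclosingCircle((q[:,:2]*1000).astype(np.float32));
    print(m['bbox'],'cap d',2*rad,cx,cy)
o=manip.get_obs();print(R.from_quat(o['ee_rot']).as_matrix().round(3))
E
```

```text
crate ((498.67095947265625, 282.084716796875), (156.96707153320312, 380.3671569824219), 78.85086822509766)
tray ((nan, nan), (nan, 0.0), nan)
[406.7, 233.5, 434.9, 261.9] cap d 57.69152069091797 524.7782592773438 -305.8257751464844
[364.2, 233.5, 392.0, 258.8] cap d 57.0485954284668 523.5928344726562 -215.7149658203125
[405.4, 167.0, 438.8, 198.0] cap d 57.09487533569336 658.7591552734375 -312.7122497558594
[370.6, 275.8, 387.9, 302.3] cap d 48.73772048950195 435.4494934082031 -217.17591857910156
[67.3, 154.2, 194.9, 353.9] cap d 404.8738098144531 497.55926513671875 279.96246337890625
[411.8, 281.0, 438.9, 304.4] cap d 48.7834587097168 432.8707580566406 -312.68157958984375
[[-0.912  0.     0.409]
 [-0.409 -0.    -0.912]
 [-0.    -1.     0.   ]]
```

View pics/crop1.png

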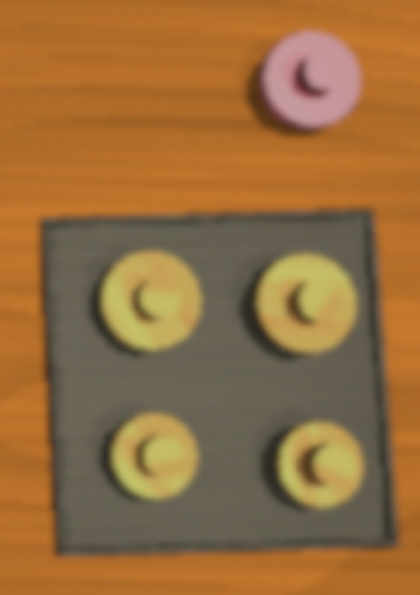

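Crop check: wooden wide stoppers are at (150,300) and (305,300), and small ones at (155,455) and (320,465). The pink piece at (310,80) is excluded. I'll start with the wide stopper at (0.525,-0.306), turning the jaw axis to line up with the crate's short axis.

>>> arm_command(
  commands=[
    [[26.9,26.4,-8,0,0,144.6],[26.9,26.4,-8,0,0,144.6],[26.9,26.4,-8,0,0,144.6],[26.9,26.4,-8,0,0,144.6],[26.9,26.4,-8,0,0,144.6],[26.9,26.4,-8,0,0,144.6],[26.9,26.4,-8,0,0,144.6],[26.9,26.4,-8,0,0,144.6],[26.9,26.4,-8,0,0,144.6],[26.9,26.4,-8,0,0,144.6],[26.9,26.4,-8,0,0,144.6],[26.9,26.4,-8,0,0,144.6],[26.9,26.4,-8,0,0,144.6],[26.9,26.4,-8,0,0,144.6],[26.9,26.4,-8,0,0,144.6],[26.9,26.4,-8,0,0,144.6],[26.9,26.4,-8,0,0,144.6],[26.9,26.4,-8,0,0,144.6],[26.9,26.4,-8,0,0,144.6]],
  ],
  claw=5,
  newtons=50,
)

```text
clock: 3.25
position: [0.5248, -0.3064, 0.1513]
ee_rot: [-0.704, 0.071, -0.071, 0.704]
ft_force: [-0.1, -0.2, 0.4]
grip_width: 0.584
```

```bash
cat >> h.py <<'E'
from scipy.spatial.transform import Rotation as R
def st():
    o=manip.get_obs();M=R.from_quat(o['ee_rot']).as_matrix()
    print('t%.1f'%o['clock'],'pos',(np.array(o['position'])*100).round(2),'jaw',np.degrees(np.arctan2(M[1,2],M[0,2])).round(1),'ydir',M[:,1].round(3),'F',np.round(o['ft_force'],1),'w',round(float(o['grip_width']),3),'q',np.round(o['joint_pos'],2))
def jars():
    c=shot('top');W=cloud(c);out=[]
    for m in manip.masks_of('top','jar_a'):
        p=W[m['mask']];p=p[~np.isnan(p[:,0])]
        if len(p)<5: continue
        zt=np.percentile(p[:,2],97);q=p[p[:,2]>zt-.006]
        print('jar p%.2f'%m['p'],'ztop %.1f'%(zt*1e3),'cen mm',((q[:,:2].min(0)+q[:,:2].max(0))/2*1e3).round(1),'ext',(np.ptp(q[:,:2],axis=0)*1e3).round(0))
    return c
E
python3 - <<'E'
from h import *
st()
shot('wrist','w1.png')
E
```

```text
t3.2 pos [ 52.48 -30.64  15.13] jaw 78.5 ydir [ 0.  0. -1.] F [-0.1 -0.2  0.4] w 0.584 q [ 0.94  0.42 -0.63  1.58  0.26  1.22  1.64]
```

View pics/w1.png

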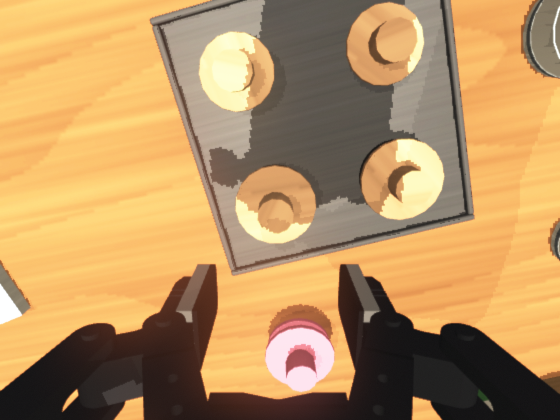

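The wrist view shows the target stopper at (277,205), centred left-right between the fingers. The pink one at (300,350) is below and clear. I'll descend and grip.

>>> arm_command(
  commands=[
    [[0,0,-5,0,0,0],[0,0,-9,0,0,0],[0,0,-11.2,0,0,0],[0,0,-11.2,0,0,0],[0,0,-11.2,0,0,0]],
  ],
)

```text
clock: 3.8
position: [0.5253, -0.3062, 0.0401]
ee_rot: [-0.704, 0.07, -0.07, 0.704]
ft_force: [1.7, -0.1, 1.4]
grip_width: 0.582
```

>>> arm_command(
  commands=[
    [[0,0,0,0,0,0],[0,0,0,0,0,0],[0,0,0,0,0,0],[0,0,0,0,0,0],[0,0,0,0,0,0],[0,0,0,0,0,0],[0,0,0,0,0,0],[0,0,0,0,0,0]],
  ],
  claw=1.8,
  newtons=60,
)

```text
clock: 4.6
position: [0.5259, -0.3067, 0.0411]
ee_rot: [0.704, -0.068, 0.07, -0.703]
ft_force: [-1.9, 0.2, 7.9]
grip_width: 0.255
```

```bash
python3 - <<'E'
from h import *
st()
jars()
shot('scene','s1.png')
st()
E
```

```text
t4.6 pos [ 52.59 -30.67   4.11] jaw 78.7 ydir [ 0.002 -0.001 -1.   ] F [-1.9  0.2  7.9] w 0.255 q [ 0.91  0.54 -0.59  1.68  0.34  1.03  1.59]
jar p0.97 ztop 63.7 cen mm [449.7 -80.7] ext [62. 61.]
jar p0.87 ztop 55.8 cen mm [610.8 -65.1] ext [52. 51.]
jar p0.83 ztop 56.3 cen mm [445.9  82.8] ext [51. 50.]
jar p0.60 ztop 63.7 cen mm [589.4  52.2] ext [61. 60.]
jar p0.21 ztop 12.6 cen mm [ 479.5 -260.6] ext [206. 207.]
t4.8 pos [ 52.59 -30.68   4.11] jaw 78.7 ydir [ 0.002 -0.001 -1.   ] F [-1.  -0.3  7.5] w 0.255 q [ 0.91  0.54 -0.59  1.68  0.34  1.03  1.59]
```

View pics/s1.png

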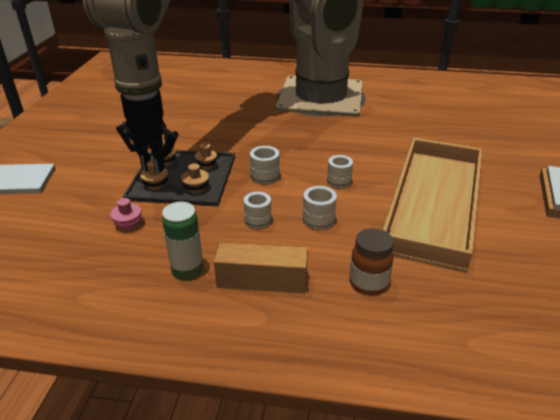

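Gripped. All jars are unmoved. Next I lift and carry it to the wide jar at (0.450,-0.081).

>>> arm_command(
  commands=[
    [[0,0,4,0,0,0],[0,0,8,0,0,0],[-1.5,4.5,8,0,0,0],[-3,9,8,0,0,0],[-4.5,13.5,8,0,0,0],[-6,18,8,0,0,0],[-7.6,22.6,8,0,0,0],[-7.6,22.6,7.5,0,0,0],[-7.6,22.6,7,0,0,0],[-7.6,22.6,7,0,0,0]],
  ],
)

```text
clock: 5.75
position: [0.4488, -0.0812, 0.109]
ee_rot: [0.704, -0.07, 0.069, -0.704]
ft_force: [0.0, -0.3, -0.2]
grip_width: 0.254
```

```bash
python3 - <<'E'
from h import *
st()
shot('wrist','w2.png')
shot('scene','s2.png')
E
```

```text
t5.8 pos [44.88 -8.12 10.9 ] jaw 78.7 ydir [-0. -0. -1.] F [ 0.  -0.3 -0.2] w 0.254 q [ 0.83  0.14 -0.79  2.    0.12  1.04  1.36]
```

View pics/w2.png

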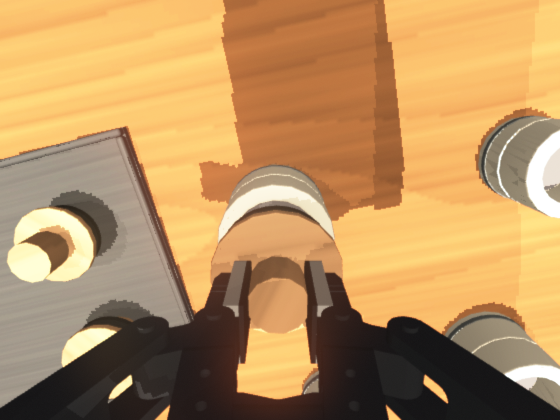

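View pics/s2.png

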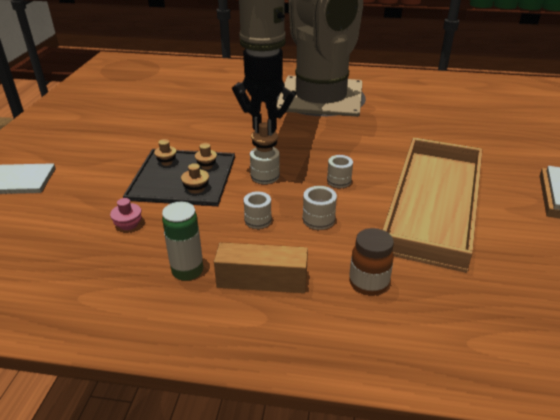

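The stopper at (277,250) is over the jar, coaxial with it, in the wrist view. I'll lower it and press.

>>> arm_command(
  commands=[
    [[0,0,-1,0,0,0],[0,0,-2,0,0,0],[0,0,-2.4,0,0,0],[0,0,-2.4,0,0,0],[0,0,-2.4,0,0,0]],
  ],
)

```text
clock: 6.35
position: [0.4489, -0.0801, 0.0852]
ee_rot: [-0.704, 0.069, -0.069, 0.704]
ft_force: [0.0, -0.3, -0.2]
grip_width: 0.253
```

>>> arm_command(
  commands=[
    [[0,0,-0.3,0,0,0],[0,0,-0.5,0,0,0],[0,0,-0.7,0,0,0],[0,0,-0.8,0,0,0],[0,0,-0.9,0,0,0],[0,0,-0.9,0,0,0],[0,0,-0.9,0,0,0]],
  ],
)

```text
clock: 7.05
position: [0.4493, -0.0803, 0.0766]
ee_rot: [0.704, -0.069, 0.069, -0.704]
ft_force: [-0.1, -0.3, 4.8]
grip_width: 0.257
```

>>> arm_command(
  commands=[
    [[0,0,-0.1,0,0,0],[0,0,-0.2,0,0,0],[0,0,-0.2,0,0,0],[0,0,-0.2,0,0,0]],
  ],
)

```text
clock: 7.45
position: [0.4499, -0.0803, 0.0757]
ee_rot: [0.704, -0.069, 0.07, -0.704]
ft_force: [-6.2, -0.1, 20.2]
grip_width: 0.251
```

>>> arm_command(
  commands=[
    [[0,0,-0.1,0,0,0],[0,0,-0.2,0,0,0],[0,0,-0.2,0,0,0],[0,0,-0.2,0,0,0]],
  ],
)

```text
clock: 7.85
position: [0.4507, -0.0805, 0.0755]
ee_rot: [0.704, -0.068, 0.07, -0.703]
ft_force: [-13.4, 1.3, 43.5]
grip_width: 0.253
```

The push ran into a hard stop with 43 N at z 75.5, which matches home (40+36 mm). I'll relax, release and lift.

>>> arm_command(
  commands=[
    [[0,0,0.4,0,0,0],[0,0,0.4,0,0,0]],
  ],
)

```text
clock: 8.05
position: [0.4491, -0.0803, 0.0766]
ee_rot: [0.704, -0.069, 0.069, -0.704]
ft_force: [-0.7, 0.4, -0.4]
grip_width: 0.253
```

>>> arm_command(
  commands=[
    [[0,0,0,0,0,0],[0,0,0,0,0,0],[0,0,0,0,0,0],[0,0,0,0,0,0],[0,0,3,0,0,0],[0,0,7,0,0,0],[0,0,7,0,0,0],[0,0,7,0,0,0]],
  ],
  claw=5,
)

```text
clock: 8.85
position: [0.4493, -0.0805, 0.1468]
ee_rot: [0.704, -0.069, 0.07, -0.703]
ft_force: [-0.2, -0.4, -0.7]
grip_width: 0.586
```

```bash
cat >> h.py <<'E'
def knobs():
    W=cloud(shot('top'))
    for m in manip.masks_of('top','stop_a'):
        p=W[m['mask']];p=p[~np.isnan(p[:,0])]
        if len(p)<5: continue
        zt=np.percentile(p[:,2],97);q=p[p[:,2]>zt-.006]
        cap=p[(p[:,2]>zt-.034)&(p[:,2]<zt-.016)]
        print('stop p%.2f'%m['p'],'ztop %.1f'%(zt*1e3),'cen mm',((q[:,:2].min(0)+q[:,:2].max(0))/2*1e3).round(1),'cap z %.1f d %.0f'%(np.median(cap[:,2])*1e3,np.ptp(cap[:,1])*1e3))
E
python3 - <<'E'
from h import *
st();jars();knobs()
shot('scene','s3.png')
E
```

```text
t8.8 pos [44.93 -8.05 14.68] jaw 78.7 ydir [ 0.001 -0.001 -1.   ] F [-0.2 -0.4 -0.7] w 0.586 q [ 0.86  0.09 -0.8   1.96  0.07  1.12  1.4 ]
jar p0.87 ztop 63.6 cen mm [589.5  52.3] ext [61. 60.]
jar p0.62 ztop 55.9 cen mm [445.   82.7] ext [49. 49.]
jar p0.60 ztop 55.8 cen mm [610.8 -65. ] ext [51. 51.]
stop p0.76 ztop 58.4 cen mm [ 516.  -167.7] cap z 35.2 d 56
stop p0.76 ztop 61.5 cen mm [ 432.5 -312.8] cap z 35.4 d 48
stop p0.67 ztop 55.9 cen mm [ 659.3 -313. ] cap z 30.0 d 57
```

View pics/s3.png

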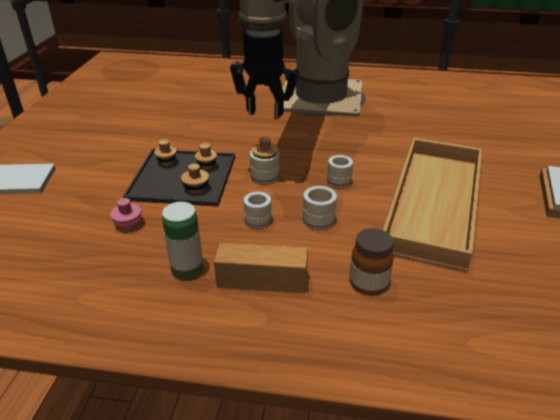

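Jar 1 at (265,158) is closed and upright. Next is the second wide stopper at (0.525,-0.2155).

>>> arm_command(
  commands=[
    [[2.5,-4.5,0,0,0,0],[5,-9,0,0,0,0],[7.6,-13.5,0,0,0,0],[7.6,-13.5,0,0,0,0],[7.6,-13.5,-4,0,0,0],[7.6,-13.5,-8,0,0,0],[7.6,-13.5,-10.5,0,0,0],[7.6,-13.5,-10.5,0,0,0],[7.6,-13.5,-10.5,0,0,0]],
  ],
)

```text
clock: 10.0
position: [0.525, -0.2148, 0.0415]
ee_rot: [-0.703, 0.069, -0.069, 0.704]
ft_force: [0.5, -0.1, 0.8]
grip_width: 0.584
```

>>> arm_command(
  commands=[
    [[0,0,0,0,0,0],[0,0,0,0,0,0],[0,0,0,0,0,0],[0,0,0,0,0,0],[0,0,0,0,0,0],[0,0,0,0,0,0]],
  ],
  claw=1.8,
)

```text
clock: 10.6
position: [0.5261, -0.2156, 0.0431]
ee_rot: [0.704, -0.068, 0.07, -0.703]
ft_force: [-1.1, -0.1, 6.5]
grip_width: 0.255
```

```bash
python3 - <<'E'
from h import *
st();jars()
E
```

```text
t10.6 pos [ 52.61 -21.56   4.31] jaw 78.8 ydir [ 0.003 -0.001 -1.   ] F [-1.1 -0.1  6.5] w 0.255 q [ 0.84  0.47 -0.65  1.78  0.33  1.    1.44]
jar p0.92 ztop 56.0 cen mm [610.6 -65.1] ext [52. 51.]
jar p0.83 ztop 56.6 cen mm [444.9  82.7] ext [49. 50.]
jar p0.73 ztop 63.9 cen mm [589.5  52.3] ext [61. 61.]
```

>>> arm_command(
  commands=[
    [[0,0,4,0,0,0],[0,0,8.5,0,0,0],[1,4.5,8.5,0,0,0],[2,9,8.5,0,0,0],[3,13.5,8.5,0,0,0],[4,18,8.5,0,0,0],[5,22.5,8.5,0,0,0],[6.3,26.8,8.5,0,0,0],[6.3,26.8,7.5,0,0,0],[6.3,26.8,6.5,0,0,0],[6.3,26.8,6.5,0,0,0],[6.3,26.8,6.5,0,0,0]],
  ],
)

```text
clock: 11.9
position: [0.5877, 0.0511, 0.1062]
ee_rot: [0.704, -0.07, 0.07, -0.703]
ft_force: [0.3, 0.8, -0.4]
grip_width: 0.253
```

```bash
python3 - <<'E'
from h import *
st()
shot('wrist','w4.png')
shot('scene','s4.png')
a=cv2.imread('pics/w4.png');b=cv2.imread('pics/s4.png')[100:310,180:460]
b=cv2.resize(b,(560,420));cv2.imwrite('pics/c4.png',cv2.resize(np.hstack([a,b]),(800,300)))
E
```

```text
t11.9 pos [58.77  5.11 10.62] jaw 78.6 ydir [-0.001 -0.001 -1.   ] F [ 0.3  0.8 -0.4] w 0.253 q [ 0.44  0.47 -0.76  1.67  0.35  1.15  0.96]
```

View pics/c4.png

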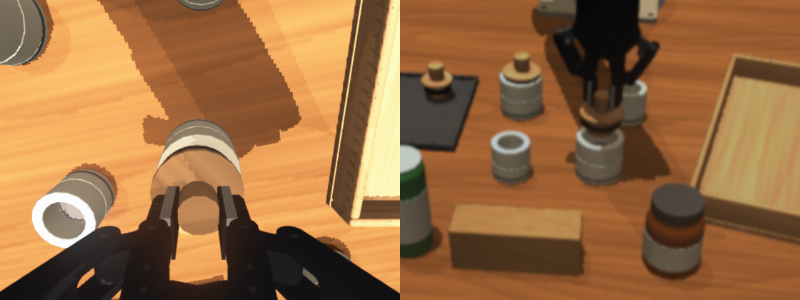

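The stopper (left image 198,180) is over the jar, with about 1 mm of offset. I'll lower it with a small correction and press.

>>> arm_command(
  commands=[
    [[0.1,0.1,-1,0,0,0],[0.1,0.1,-2,0,0,0],[0.1,0.1,-2.4,0,0,0],[0.1,0.1,-2.6,0,0,0],[0.1,0.1,-2.8,0,0,0],[0.1,0.1,-2.9,0,0,0],[0.1,0.1,-2.9,0,0,0],[0.1,0.1,-2.9,0,0,0]],
  ],
)

```text
clock: 12.8
position: [0.5894, 0.0539, 0.0782]
ee_rot: [-0.704, 0.069, -0.07, 0.704]
ft_force: [-1.4, -1.9, 7.2]
grip_width: 0.254
```

>>> arm_command(
  commands=[
    [[0,0,-0.1,0,0,0],[0,0,-0.2,0,0,0],[0,0,-0.2,0,0,0],[0,0,-0.2,0,0,0]],
  ],
)

```text
clock: 13.2
position: [0.5902, 0.054, 0.0779]
ee_rot: [0.704, -0.068, 0.07, -0.704]
ft_force: [-5.2, -2.0, 22.6]
grip_width: 0.257
```

>>> arm_command(
  commands=[
    [[0,0,-0.1,0,0,0],[0,0,-0.2,0,0,0],[0,0,-0.2,0,0,0],[0,0,-0.2,0,0,0]],
  ],
)

```text
clock: 13.6
position: [0.5907, 0.0535, 0.0774]
ee_rot: [0.704, -0.068, 0.071, -0.703]
ft_force: [-10.9, -4.3, 36.9]
grip_width: 0.257
```

This is also home: 40+38 = 78 expected, and it stopped at 77.4–78. Release and retreat.

>>> arm_command(
  commands=[
    [[0,0,0.35,0,0,0],[0,0,0.35,0,0,0]],
  ],
)

```text
clock: 13.8
position: [0.5896, 0.0536, 0.0776]
ee_rot: [-0.704, 0.069, -0.07, 0.704]
ft_force: [0.8, -1.0, 10.1]
grip_width: 0.255
```

>>> arm_command(
  commands=[
    [[0,0,0,0,0,0],[0,0,0,0,0,0],[0,0,0,0,0,0],[0,0,0,0,0,0],[0,0,3,0,0,0],[0,0,7,0,0,0],[0,0,7,0,0,0],[0,0,7,0,0,0]],
  ],
  claw=5,
)

```text
clock: 14.6
position: [0.5893, 0.0538, 0.1475]
ee_rot: [-0.704, 0.069, -0.07, 0.704]
ft_force: [-0.6, -0.0, -0.7]
grip_width: 0.586
```

```bash
python3 - <<'E'
from h import *
st();jars();knobs()
c=shot('scene');cv2.imwrite('pics/s5.png',cv2.resize(c['pixels'][100:310,100:380],(800,600)))
E
```

```text
t14.6 pos [58.93  5.38 14.75] jaw 78.8 ydir [ 0.002 -0.    -1.   ] F [-0.6 -0.  -0.7] w 0.586 q [ 0.45  0.43 -0.78  1.63  0.32  1.22  0.98]
jar p0.87 ztop 55.9 cen mm [610.6 -65.1] ext [51. 51.]
stop p0.78 ztop 61.5 cen mm [ 436.2 -216.8] cap z 35.3 d 48
stop p0.69 ztop 55.8 cen mm [ 659.4 -313.1] cap z 30.1 d 58
stop p0.58 ztop 61.1 cen mm [ 432.5 -312.7] cap z 35.2 d 48
```

View pics/s5.png

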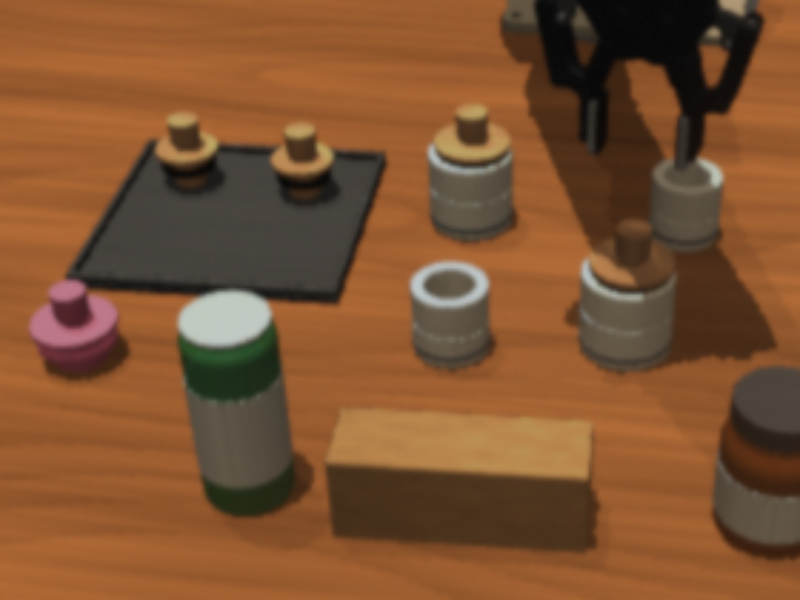

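Both wide jars are closed, at (470,170) and (630,290). Now the small stopper at (0.436,-0.217).

>>> arm_command(
  commands=[
    [[-15.3,-27.1,0,0,0,0],[-15.3,-27.1,0,0,0,0],[-15.3,-27.1,0,0,0,0],[-15.3,-27.1,0,0,0,0],[-15.3,-27.1,0,0,0,0],[-15.3,-27.1,0,0,0,0],[-15.3,-27.1,0,0,0,0],[-15.3,-27.1,0,0,0,0],[-15.3,-27.1,-4,0,0,0],[-15.3,-27.1,-8,0,0,0],[-15.3,-27.1,-10.5,0,0,0],[-15.3,-27.1,-10.5,0,0,0],[-15.3,-27.1,-10.5,0,0,0]],
  ],
)

```text
clock: 16.15
position: [0.437, -0.2156, 0.0423]
ee_rot: [-0.703, 0.068, -0.068, 0.704]
ft_force: [0.3, 0.2, -0.0]
grip_width: 0.587
```

>>> arm_command(
  commands=[
    [[0,0,0,0,0,0],[0,0,0,0,0,0],[0,0,0,0,0,0],[0,0,0,0,0,0],[0,0,0,0,0,0],[0,0,0,0,0,0]],
  ],
  claw=1.8,
)

```text
clock: 16.75
position: [0.4372, -0.2175, 0.0434]
ee_rot: [0.704, -0.068, 0.07, -0.703]
ft_force: [0.0, 1.5, 7.5]
grip_width: 0.255
```

```bash
python3 - <<'E'
from h import *
st();jars()
E
```

```text
t16.8 pos [ 43.72 -21.75   4.34] jaw 78.8 ydir [ 0.003 -0.001 -1.   ] F [0.  1.5 7.5] w 0.255 q [ 0.97  0.31 -0.66  1.99  0.24  0.92  1.56]
jar p0.85 ztop 56.2 cen mm [609.6 -65.1] ext [49. 51.]
jar p0.81 ztop 56.0 cen mm [445.   82.8] ext [49. 50.]
jar p0.51 ztop 68.1 cen mm [585.3  37.6] ext [53. 31.]
jar p0.47 ztop 70.8 cen mm [462.9 -80.1] ext [28. 57.]
jar p0.47 ztop 62.3 cen mm [771.3 -28.2] ext [ 58. 149.]
```

>>> arm_command(
  commands=[
    [[0,0,4,0,0,0],[0,0,7.5,0,0,0],[3.5,3,7.5,0,0,0],[7,6,7.5,0,0,0],[10.5,9,7.5,0,0,0],[14,12,7.5,0,0,0],[17.4,15.2,7.5,0,0,0],[17.4,15.2,6.5,0,0,0],[17.4,15.2,5.7,0,0,0],[17.4,15.2,5.7,0,0,0],[17.4,15.2,5.7,0,0,0]],
  ],
)

```text
clock: 17.95
position: [0.6093, -0.0669, 0.099]
ee_rot: [0.704, -0.07, 0.07, -0.703]
ft_force: [-0.0, 0.6, 0.1]
grip_width: 0.255
```

```bash
python3 - <<'E'
from h import *
st();jars()
shot('wrist','w6.png')
shot('scene','s6.png')
a=cv2.imread('pics/w6.png');b=cv2.imread('pics/s6.png')[100:310,180:460]
b=cv2.resize(b,(560,420));cv2.imwrite('pics/c6.png',cv2.resize(np.hstack([a,b]),(800,300)))
E
```

```text
t17.9 pos [60.93 -6.69  9.9 ] jaw 78.6 ydir [-0.    -0.001 -1.   ] F [-0.   0.6  0.1] w 0.255 q [ 0.59  0.51 -0.72  1.62  0.36  1.15  1.16]
jar p0.67 ztop 64.3 cen mm [462.  -64.6] ext [38. 29.]
jar p0.66 ztop 56.0 cen mm [444.9  82.9] ext [49. 50.]
jar p0.59 ztop 64.0 cen mm [580.5  44.8] ext [43. 45.]
jar p0.41 ztop 54.4 cen mm [598. -43.] ext [6. 2.]
jar p0.20 ztop 46.5 cen mm [499.3 282. ] ext [398. 223.]
```

View pics/c6.png

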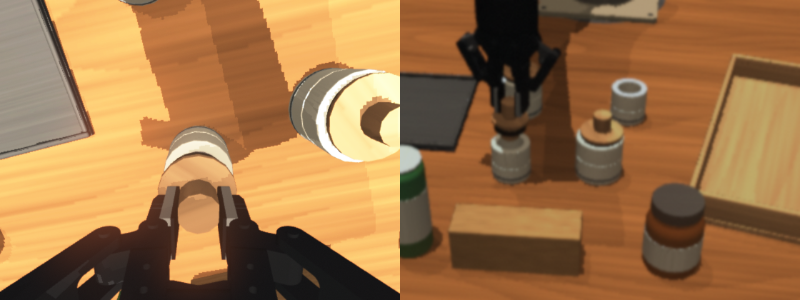

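The stopper is over the small jar, at (198,180) on the left and (510,125) on the right, about 2 mm off in y. I'll correct that while lowering, then press.

>>> arm_command(
  commands=[
    [[0.1,0.2,-0.5,0,0,0],[0.1,0.2,-1.2,0,0,0],[0.1,0.2,-1.9,0,0,0],[0.1,0.2,-2.2,0,0,0],[0.1,0.2,-2.5,0,0,0],[0.1,0.2,-2.8,0,0,0],[0.1,0.2,-3,0,0,0],[0.1,0.2,-3,0,0,0],[0.1,0.2,-3,0,0,0]],
  ],
)

```text
clock: 19.05
position: [0.6122, -0.0632, 0.0705]
ee_rot: [0.704, -0.068, 0.07, -0.704]
ft_force: [-1.9, -1.2, 13.1]
grip_width: 0.254
```

>>> arm_command(
  commands=[
    [[0,0,-0.1,0,0,0],[0,0,-0.2,0,0,0],[0,0,-0.2,0,0,0],[0,0,-0.2,0,0,0]],
  ],
)

```text
clock: 19.45
position: [0.613, -0.0632, 0.0703]
ee_rot: [0.704, -0.068, 0.071, -0.704]
ft_force: [-6.5, -0.5, 26.7]
grip_width: 0.257
```

>>> arm_command(
  commands=[
    [[0,0,-0.1,0,0,0],[0,0,-0.2,0,0,0],[0,0,-0.2,0,0,0],[0,0,-0.2,0,0,0]],
  ],
)

```text
clock: 19.85
position: [0.6138, -0.0633, 0.0701]
ee_rot: [0.704, -0.067, 0.072, -0.703]
ft_force: [-10.6, -1.4, 41.7]
grip_width: 0.258
```

Hard stop at 70.1–70.5, against 70.4 expected for home. Release.

>>> arm_command(
  commands=[
    [[0,0,0.4,0,0,0],[0,0,0.4,0,0,0]],
  ],
)

```text
clock: 20.05
position: [0.6123, -0.0634, 0.0704]
ee_rot: [0.704, -0.068, 0.07, -0.704]
ft_force: [-0.0, -0.7, 13.7]
grip_width: 0.251
```

>>> arm_command(
  commands=[
    [[0,0,0,0,0,0],[0,0,0,0,0,0],[0,0,0,0,0,0],[0,0,0,0,0,0],[0,0,3,0,0,0],[0,0,7,0,0,0],[0,0,7,0,0,0],[0,0,7,0,0,0]],
  ],
  claw=5,
)

```text
clock: 20.85
position: [0.6113, -0.0633, 0.1395]
ee_rot: [0.704, -0.069, 0.07, -0.704]
ft_force: [-0.1, 0.3, -0.1]
grip_width: 0.589
```

```bash
python3 - <<'E'
from h import *
st();jars();knobs()
E
```

```text
t20.9 pos [61.13 -6.33 13.95] jaw 78.8 ydir [ 0.001 -0.    -1.   ] F [-0.1  0.3 -0.1] w 0.589 q [ 0.59  0.47 -0.73  1.57  0.33  1.22  1.17]
jar p0.74 ztop 63.3 cen mm [584.4  45.7] ext [51. 47.]
jar p0.68 ztop 63.4 cen mm [448.4 -58.2] ext [52. 16.]
jar p0.66 ztop 56.3 cen mm [445.9  83.7] ext [51. 52.]
stop p0.86 ztop 61.1 cen mm [ 432.5 -312.3] cap z 35.2 d 47
stop p0.75 ztop 96.2 cen mm [589.1  54.2] cap z 70.5 d 56
stop p0.72 ztop 95.9 cen mm [449.7 -63.1] cap z 70.4 d 33
stop p0.63 ztop 56.0 cen mm [ 659.6 -312.8] cap z 30.3 d 55
```

Closed jars read a knob top of 96 mm, as expected for home; unpressed would be about 104. Now the last small stopper at (0.4325,-0.3125).

>>> arm_command(
  commands=[
    [[-17.9,-24.9,0,0,0,0],[-17.9,-24.9,0,0,0,0],[-17.9,-24.9,0,0,0,0],[-17.9,-24.9,0,0,0,0],[-17.9,-24.9,0,0,0,0],[-17.9,-24.9,0,0,0,0],[-17.9,-24.9,0,0,0,0],[-17.9,-24.9,0,0,0,0],[-17.9,-24.9,-4,0,0,0],[-17.9,-24.9,-8,0,0,0],[-17.9,-24.9,-9.7,0,0,0],[-17.9,-24.9,-9.7,0,0,0],[-17.9,-24.9,-9.7,0,0,0]],
  ],
)

```text
clock: 22.35
position: [0.4331, -0.3109, 0.0423]
ee_rot: [-0.703, 0.068, -0.069, 0.704]
ft_force: [-0.5, -1.0, 0.6]
grip_width: 0.59
```

>>> arm_command(
  commands=[
    [[0,0,0,0,0,0],[0,0,0,0,0,0],[0,0,0,0,0,0],[0,0,0,0,0,0],[0,0,0,0,0,0],[0,0,0,0,0,0]],
  ],
  claw=1.8,
)

```text
clock: 22.95
position: [0.433, -0.3125, 0.0433]
ee_rot: [0.704, -0.068, 0.07, -0.703]
ft_force: [0.3, 1.5, 6.5]
grip_width: 0.255
```

```bash
python3 - <<'E'
from h import *
st();jars();knobs();shot('top','t7.png');shot('wrist','w7.png')
E
```

```text
t22.9 pos [ 43.3  -31.25   4.33] jaw 78.8 ydir [ 0.002 -0.001 -1.   ] F [0.3 1.5 6.5] w 0.255 q [ 1.08  0.4  -0.63  1.87  0.28  0.96  1.7 ]
jar p0.84 ztop 55.9 cen mm [444.9  83.6] ext [49. 51.]
jar p0.63 ztop 64.0 cen mm [574.5  42.6] ext [31. 41.]
jar p0.45 ztop 63.0 cen mm [596.9 -62.5] ext [17. 46.]
jar p0.37 ztop 88.6 cen mm [610.9 -63.1] ext [22. 22.]
stop p0.85 ztop 96.3 cen mm [589.5  54.3] cap z 70.4 d 56
stop p0.82 ztop 55.7 cen mm [ 659.5 -313. ] cap z 30.0 d 55
stop p0.80 ztop 95.6 cen mm [448.8 -79. ] cap z 70.3 d 57
stop p0.65 ztop 88.5 cen mm [610.5 -63. ] cap z 62.4 d 48
  return _methods._mean(a, axis=axis, dtype=dtype,
  ret = ret.dtype.type(ret / rcount)
Traceback (most recent call last):
  File "h.py", line 33, in knobs
    print('stop p%.2f'%m['p'],'ztop %.1f'%(zt*1e3),'cen mm',((q[:,:2].min(0)+q[:,:2].max(0))/2*1e3).round(1),'cap z %.1f d %.0f'%(np.median(cap[:,2])*1e3,np.ptp(cap[:,1])*1e3))
                                                                                                                                                          ~~~~~~^^^^^^^^^^
ValueError: zero-size array to reduction operation maximum which has no identity
```

>>> arm_command(
  commands=[
    [[0,0,5,0,0,0],[0,0,10,0,0,0],[0,2,12,0,0,0],[0.3,7,12,0,0,0],[0.5,12,12,0,0,0],[0.6,17,12,0,0,0],[0.8,22,12,0,0,0],[1,27,12,0,0,0],[1.2,32,12,0,0,0],[1.3,36,12,0,0,0],[1.3,39.6,12,0,0,0],[1.3,39.6,9,0,0,0],[1.3,39.6,7,0,0,0],[1.3,39.6,5.6,0,0,0],[1.3,39.6,5.6,0,0,0],[1.3,39.6,5.6,0,0,0]],
  ],
)

```text
clock: 24.75
position: [0.4452, 0.0838, 0.0984]
ee_rot: [-0.704, 0.069, -0.069, 0.704]
ft_force: [-0.1, 0.1, -0.7]
grip_width: 0.253
```

```bash
sed -i 's/if len(p)<5: continue/if len(p)<80: continue/; s/        print(.stop p/        if len(cap)<5: continue\n&/' h.py; python3 - <<'E'
from h import *
st()
shot('wrist','w8.png')
shot('scene','s8.png')
a=cv2.imread('pics/w8.png');b=cv2.imread('pics/s8.png')[100:310,180:460]
b=cv2.resize(b,(560,420));cv2.imwrite('pics/c8.png',cv2.resize(np.hstack([a,b]),(800,300)))
E
```

```text
t24.8 pos [44.52  8.38  9.84] jaw 78.8 ydir [ 0.  0. -1.] F [-0.1  0.1 -0.7] w 0.253 q [ 0.67  0.2  -1.01  2.01  0.2   1.03  0.94]
```

View pics/c8.png

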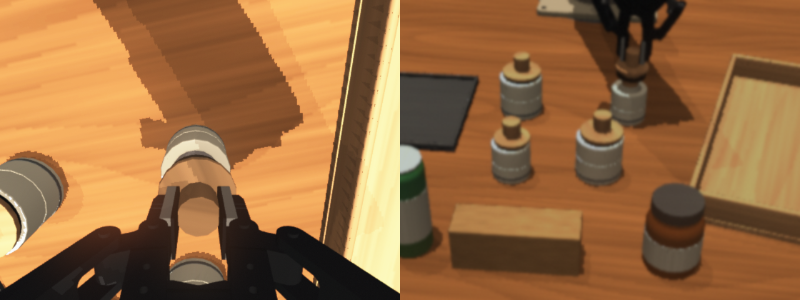

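The last stopper is centred over the small jar at (197,180) left and (630,80) right. Three jars are already closed. I'll insert and press.

>>> arm_command(
  commands=[
    [[0,0,-0.5,0,0,0],[0,0,-1.2,0,0,0],[0,0,-1.9,0,0,0],[0,0,-2.2,0,0,0],[0,0,-2.5,0,0,0],[0,0,-2.8,0,0,0],[0,0,-3,0,0,0],[0,0,-3,0,0,0],[0,0,-3,0,0,0]],
  ],
)

```text
clock: 25.75
position: [0.4464, 0.0837, 0.0697]
ee_rot: [0.704, -0.069, 0.07, -0.703]
ft_force: [-5.9, -4.2, 31.1]
grip_width: 0.253
```

>>> arm_command(
  commands=[
    [[0,0,-0.1,0,0,0],[0,0,-0.2,0,0,0],[0,0,-0.2,0,0,0],[0,0,-0.2,0,0,0]],
  ],
)

```text
clock: 26.15
position: [0.4475, 0.0836, 0.0694]
ee_rot: [0.704, -0.068, 0.071, -0.703]
ft_force: [-14.0, -7.1, 55.9]
grip_width: 0.25
```

>>> arm_command(
  commands=[
    [[0,0,-0.1,0,0,0],[0,0,-0.2,0,0,0],[0,0,-0.2,0,0,0],[0,0,-0.2,0,0,0]],
  ],
)

```text
clock: 26.55
position: [0.4484, 0.0832, 0.0679]
ee_rot: [0.705, -0.068, 0.072, -0.703]
ft_force: [-12.1, -9.8, 58.4]
grip_width: 0.254
```

>>> arm_command(
  commands=[
    [[0,0,0.5,0,0,0],[0,0,0.6,0,0,0],[0,0,0.6,0,0,0]],
  ],
)

```text
clock: 26.85
position: [0.4449, 0.0836, 0.0696]
ee_rot: [-0.704, 0.069, -0.069, 0.704]
ft_force: [1.4, -1.1, 1.0]
grip_width: 0.257
```

>>> arm_command(
  commands=[
    [[0,0,0,0,0,0],[0,0,0,0,0,0],[0,0,0,0,0,0],[0,0,0,0,0,0],[0,0,3,0,0,0],[0,0,7,0,0,0],[0,0,11,0,0,0],[0,0,11,0,0,0],[0,0,11,0,0,0]],
  ],
  claw=8.5,
)

```text
clock: 27.75
position: [0.4453, 0.0835, 0.1803]
ee_rot: [0.704, -0.069, 0.07, -0.703]
ft_force: [-0.7, 0.3, 0.1]
grip_width: 0.989
```

```bash
python3 - <<'E'
from h import *
st();jars();knobs();shot('top','t9.png');shot('scene','s9.png')
E
```

```text
t27.8 pos [44.53  8.35 18.03] jaw 78.7 ydir [ 0.002 -0.001 -1.   ] F [-0.7  0.3  0.1] w 0.989 q [ 0.76  0.06 -1.05  1.92  0.06  1.19  1.06]
jar p0.64 ztop 63.8 cen mm [458.8 -80.7] ext [40. 61.]
jar p0.59 ztop 61.0 cen mm [594.  -64.8] ext [15. 47.]
jar p0.45 ztop 63.7 cen mm [587.6  42.8] ext [57. 41.]
stop p0.94 ztop 95.8 cen mm [448.8 -79.1] cap z 70.2 d 57
stop p0.77 ztop 55.8 cen mm [ 659.7 -312.6] cap z 30.0 d 57
stop p0.76 ztop 96.2 cen mm [589.4  54.2] cap z 70.7 d 56
stop p0.73 ztop 88.8 cen mm [611. -63.] cap z 62.2 d 48
```

View pics/t9.png

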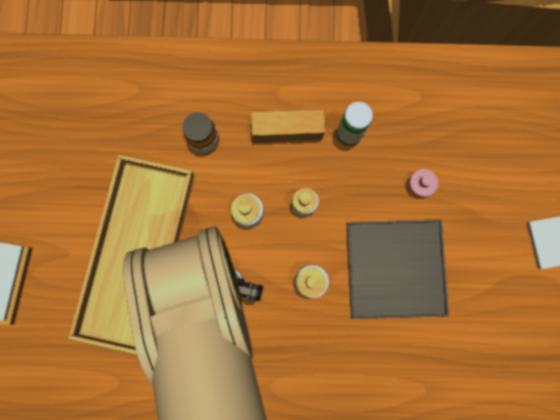

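View pics/s9.png

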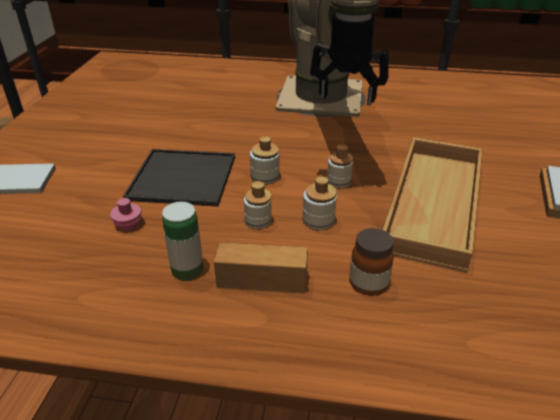

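All four jars are closed and upright: scene (265,160), (340,168), (258,206) and (320,204). The tray is empty, and pink at (125,215) is untouched. Now I carry them by the body, starting with the small jar under the gripper.

>>> arm_command(
  commands=[
    [[0,0,-4,0,0,0],[0,0,-8,0,0,0],[0,0,-11,0,0,0],[0,0,-13,0,0,0],[0,0,-15,0,0,0],[0,0,-15.6,0,0,0],[0,0,-15.6,0,0,0]],
  ],
)

```text
clock: 28.75
position: [0.4442, 0.084, 0.0232]
ee_rot: [-0.704, 0.07, -0.068, 0.704]
ft_force: [0.9, -0.2, -0.7]
grip_width: 0.995
```

>>> arm_command(
  commands=[
    [[0,0,0,0,0,0],[0,0,0,0,0,0],[0,0,0,0,0,0],[0,0,0,0,0,0],[0,0,0,0,0,0],[0,0,0,0,0,0],[0,0,0,0,0,0]],
  ],
  claw=4.4,
  newtons=70,
)

```text
clock: 29.45
position: [0.4456, 0.0835, 0.0252]
ee_rot: [0.704, -0.069, 0.07, -0.703]
ft_force: [-4.6, -1.4, 13.2]
grip_width: 0.603
```

>>> arm_command(
  commands=[
    [[0,0,2,0,0,0],[0,0,4,0,0,0],[0,0,6,0,0,0],[0,0,6.5,0,0,0],[0,0,6.5,0,0,0]],
  ],
)

```text
clock: 29.95
position: [0.4453, 0.0834, 0.0892]
ee_rot: [0.704, -0.069, 0.07, -0.703]
ft_force: [-0.7, -0.7, -4.6]
grip_width: 0.597
```

```bash
python3 - <<'E'
from h import *
st();shot('wrist','w10.png');shot('scene','s10.png')
a=cv2.imread('pics/w10.png');b=cv2.imread('pics/s10.png')[60:270,220:500]
b=cv2.resize(b,(560,420));cv2.imwrite('pics/c10.png',cv2.resize(np.hstack([a,b]),(800,300)))
E
```

```text
t29.9 pos [44.53  8.34  8.92] jaw 78.7 ydir [ 0.002 -0.001 -1.   ] F [-0.7 -0.7 -4.6] w 0.597 q [ 0.68  0.23 -1.03  2.02  0.23  1.01  0.91]
```

View pics/c10.png

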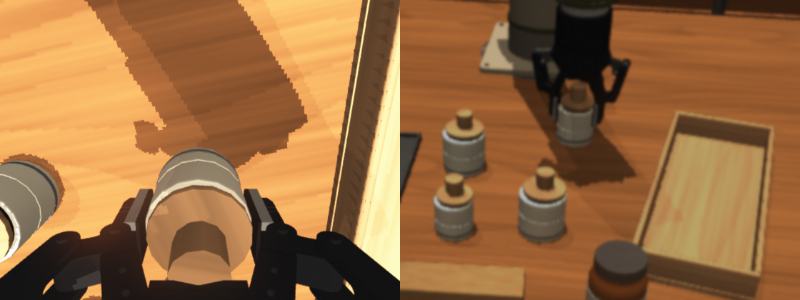

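The jar is held upright and about 64 mm up. Moving it to the near end of the crate.

>>> arm_command(
  commands=[
    [[-1.4,4.4,0.5,0,0,0],[-2.9,8.9,0.5,0,0,0],[-4.4,13.4,0.5,0,0,0],[-5.9,17.9,0.5,0,0,0],[-7.4,22.4,0.5,0,0,0],[-7.4,22.4,0,0,0,0],[-7.4,22.4,0,0,0,0]],
  ],
)

```text
clock: 30.75
position: [0.3692, 0.3084, 0.0874]
ee_rot: [0.704, -0.069, 0.067, -0.704]
ft_force: [1.1, 0.3, -4.8]
grip_width: 0.604
```

```bash
python3 - <<'E'
from h import *
st();shot('wrist','w11.png');shot('scene','s11.png')
a=cv2.imread('pics/w11.png');b=cv2.imread('pics/s11.png')[60:270,220:500]
b=cv2.resize(b,(560,420));cv2.imwrite('pics/c11.png',cv2.resize(np.hstack([a,b]),(800,300)))
E
```

```text
t30.8 pos [36.92 30.84  8.74] jaw 79.0 ydir [-0.003 -0.001 -1.   ] F [ 1.1  0.3 -4.8] w 0.604 q [ 0.18  0.35 -1.09  1.95  0.35  1.05  0.32]
```

View pics/c11.png

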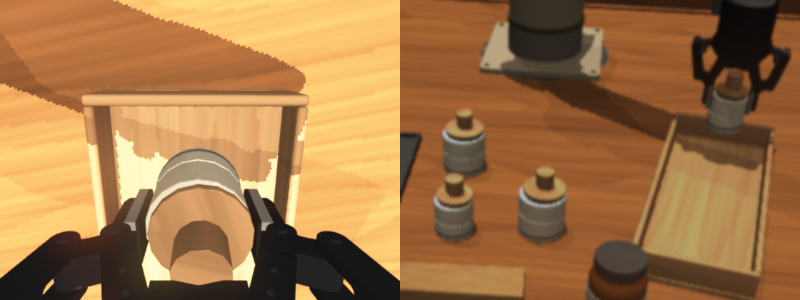

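The jar at (200,210) is centred between the crate's side walls, clear of the end wall at row 100. Lowering.

>>> arm_command(
  commands=[
    [[0,0,-2,0,0,0],[0,0,-4,0,0,0],[0,0,-5,0,0,0],[0,0,-5.3,0,0,0],[0,0,-5.5,0,0,0],[0,0,-5.5,0,0,0]],
  ],
)

```text
clock: 31.45
position: [0.3713, 0.3077, 0.0343]
ee_rot: [-0.704, 0.069, -0.07, 0.704]
ft_force: [0.2, -0.0, -3.8]
grip_width: 0.603
```

>>> arm_command(
  commands=[
    [[0,0,-0.1,0,0,0],[0,0,-0.2,0,0,0],[0,0,-0.2,0,0,0],[0,0,-0.2,0,0,0]],
  ],
)

```text
clock: 31.85
position: [0.3714, 0.3081, 0.0333]
ee_rot: [0.704, -0.069, 0.07, -0.704]
ft_force: [-4.4, -5.3, 14.0]
grip_width: 0.602
```

Landed. Open, lift, and go to the first wide jar at (0.449,-0.080).

>>> arm_command(
  commands=[
    [[0,0,0.1,0,0,0],[0,0,0.1,0,0,0],[0,0,0.1,0,0,0],[0,0,0.1,0,0,0],[0,0,3,0,0,0],[0,0,7,0,0,0],[0,0,11,0,0,0],[0,0,14,0,0,0],[0,0,14,0,0,0],[0,0,14,0,0,0]],
  ],
  claw=7.8,
)

```text
clock: 32.85
position: [0.3713, 0.3076, 0.172]
ee_rot: [-0.704, 0.069, -0.07, 0.704]
ft_force: [-0.1, -0.1, 0.4]
grip_width: 0.914
```

>>> arm_command(
  commands=[
    [[7.8,-38.8,0,0,0,0],[7.8,-38.8,0,0,0,0],[7.8,-38.8,0,0,0,0],[7.8,-38.8,0,0,0,0],[7.8,-38.8,0,0,0,0],[7.8,-38.8,0,0,0,0],[7.8,-38.8,0,0,0,0],[7.8,-38.8,0,0,0,0],[7.8,-38.8,0,0,0,0],[7.8,-38.8,0,0,0,0]],
  ],
  claw=8.5,
)

```text
clock: 33.85
position: [0.4481, -0.0807, 0.1704]
ee_rot: [-0.703, 0.071, -0.069, 0.704]
ft_force: [-0.3, 0.3, 0.2]
grip_width: 0.994
```

```bash
python3 - <<'E'
from h import *
st();knobs();shot('scene','s12.png');shot('wrist','w12.png')
a=cv2.imread('pics/w12.png');b=cv2.imread('pics/s12.png')[60:270,220:500]
b=cv2.resize(b,(560,420));cv2.imwrite('pics/c12.png',cv2.resize(np.hstack([a,b]),(800,300)))
E
```

```text
t33.9 pos [44.81 -8.07 17.04] jaw 78.7 ydir [-0.002  0.002 -1.   ] F [-0.3  0.3  0.2] w 0.994 q [ 0.92  0.06 -0.85  1.93  0.05  1.17  1.42]
stop p0.95 ztop 55.4 cen mm [ 659.7 -313. ] cap z 30.2 d 57
stop p0.83 ztop 96.7 cen mm [370.5 310.2] cap z 70.9 d 47
stop p0.72 ztop 95.9 cen mm [589.2  54.3] cap z 70.4 d 54
stop p0.68 ztop 88.4 cen mm [611.2 -62.9] cap z 62.5 d 49
```

View pics/c12.png

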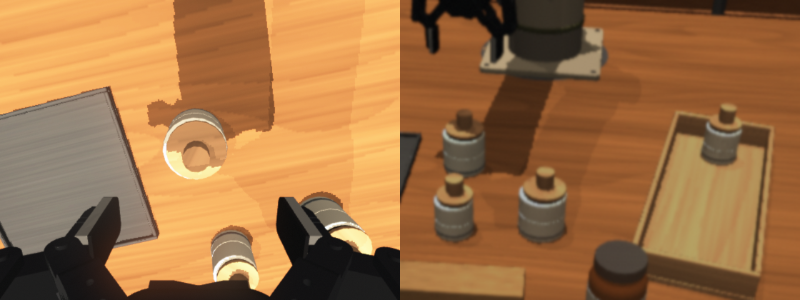

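The first jar stands upright in the crate at (722,135) in the right half, with its top at 96.7 mm as expected. Descending on the wide jar.

>>> arm_command(
  commands=[
    [[0,0.1,-4,0,0,0],[0,0.1,-8,0,0,0],[0,0.1,-10.5,0,0,0],[0,0.1,-12.5,0,0,0],[0,0.1,-14,0,0,0],[0,0.1,-14,0,0,0],[0,0.1,-14,0,0,0]],
  ],
)

```text
clock: 34.75
position: [0.4493, -0.0788, 0.0324]
ee_rot: [-0.704, 0.069, -0.069, 0.704]
ft_force: [0.3, 0.7, -0.2]
grip_width: 0.994
```

>>> arm_command(
  commands=[
    [[0,0,0,0,0,0],[0,0,0,0,0,0],[0,0,0,0,0,0],[0,0,0,0,0,0],[0,0,0,0,0,0],[0,0,0,0,0,0]],
  ],
  claw=5.5,
)

```text
clock: 35.35
position: [0.4497, -0.0798, 0.0334]
ee_rot: [0.704, -0.069, 0.07, -0.703]
ft_force: [-3.6, 0.6, 13.4]
grip_width: 0.717
```

>>> arm_command(
  commands=[
    [[0,0,2,0,0,0],[0,0,4,0,0,0],[0,0,6,0,0,0],[0,0,6.5,0,0,0],[0,0,6.5,0,0,0]],
  ],
)

```text
clock: 35.85
position: [0.4492, -0.0796, 0.0973]
ee_rot: [0.704, -0.069, 0.07, -0.703]
ft_force: [-0.3, 0.0, -4.8]
grip_width: 0.718
```

```bash
python3 - <<'E'
from h import *
st();shot('wrist','w13.png');shot('scene','s13.png')
a=cv2.imread('pics/w13.png');b=cv2.imread('pics/s13.png')[60:270,220:500]
b=cv2.resize(b,(560,420));cv2.imwrite('pics/c13.png',cv2.resize(np.hstack([a,b]),(800,300)))
E
```

```text
t35.9 pos [44.92 -7.96  9.73] jaw 78.7 ydir [ 0.001 -0.001 -1.   ] F [-0.3  0.  -4.8] w 0.718 q [ 0.89  0.17 -0.86  2.01  0.16  1.02  1.33]
```

View pics/c13.png

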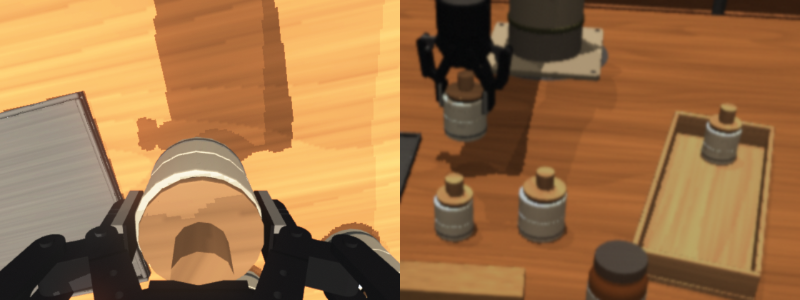

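>>> arm_command(
  commands=[
    [[0,4.5,0.3,0,0,0],[0.2,9,0.3,0,0,0],[0.3,13.5,0.3,0,0,0],[0.4,18,0.3,0,0,0],[0.5,22.5,0.3,0,0,0],[0.6,27,0.3,0,0,0],[0.7,31.5,0.3,0,0,0],[0.7,35,0.3,0,0,0],[0.7,37,0,0,0,0],[0.7,37,0,0,0,0],[0.7,37,0,0,0,0]],
  ],
)

```text
clock: 37.05
position: [0.4551, 0.2905, 0.0955]
ee_rot: [0.704, -0.07, 0.068, -0.703]
ft_force: [-0.2, -1.2, -3.9]
grip_width: 0.718
```

```bash
python3 - <<'E'
from h import *
st();shot('wrist','w14.png');shot('scene','s14.png')
a=cv2.imread('pics/w14.png');b=cv2.imread('pics/s14.png')[60:270,220:500]
b=cv2.resize(b,(560,420));cv2.imwrite('pics/c14.png',cv2.resize(np.hstack([a,b]),(800,300)))
E
```

```text
t37.0 pos [45.51 29.05  9.55] jaw 78.8 ydir [-0.002 -0.001 -1.   ] F [-0.2 -1.2 -3.9] w 0.718 q [ 0.15  0.44 -0.97  1.8   0.4   1.11  0.42]
```

View pics/c14.png

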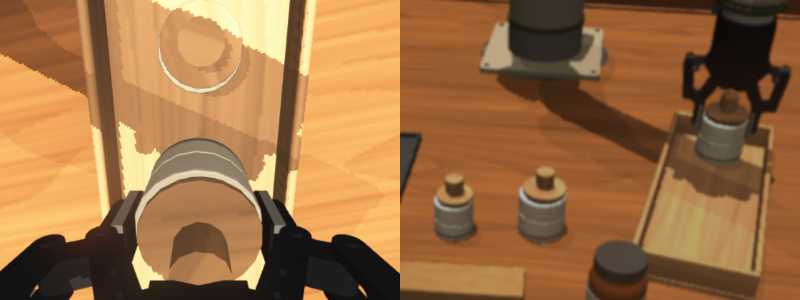

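The wide jar is centred between the walls and well clear of the small jar at (200,45). Lowering.

>>> arm_command(
  commands=[
    [[0,0,-2,0,0,0],[0,0,-4,0,0,0],[0,0,-5,0,0,0],[0,0,-5.3,0,0,0],[0,0,-5.5,0,0,0],[0,0,-5.5,0,0,0]],
  ],
)

```text
clock: 37.75
position: [0.4563, 0.2908, 0.0424]
ee_rot: [-0.704, 0.069, -0.07, 0.704]
ft_force: [-0.0, -0.4, -3.8]
grip_width: 0.718
```

>>> arm_command(
  commands=[
    [[0,0,-0.1,0,0,0],[0,0,-0.1,0,0,0],[0,0,-0.1,0,0,0]],
  ],
)

```text
clock: 38.05
position: [0.4563, 0.2911, 0.0416]
ee_rot: [-0.704, 0.069, -0.07, 0.704]
ft_force: [-0.7, -0.9, 2.4]
grip_width: 0.713
```

>>> arm_command(
  commands=[
    [[0,0,0,0,0,0],[0,0,0,0,0,0],[0,0,0,0,0,0],[0,0,0,0,0,0],[0,0,3,0,0,0],[0,0,7,0,0,0],[0,0,11,0,0,0],[0,0,13,0,0,0],[0,0,13,0,0,0],[0,0,13,0,0,0]],
  ],
  claw=8.1,
)

```text
clock: 39.05
position: [0.456, 0.2905, 0.1706]
ee_rot: [0.704, -0.069, 0.069, -0.704]
ft_force: [-0.2, -0.6, -0.6]
grip_width: 0.952
```

>>> arm_command(
  commands=[
    [[13.3,-23.7,0,0,0,0],[13.3,-23.7,0,0,0,0],[13.3,-23.7,0,0,0,0],[13.3,-23.7,0,0,0,0],[13.3,-23.7,0,0,0,0],[13.3,-23.7,0,0,0,0],[13.3,-23.7,0,0,0,0],[13.3,-23.7,0,0,0,0]],
  ],
  claw=8.5,
)

```text
clock: 39.85
position: [0.5881, 0.0539, 0.1693]
ee_rot: [-0.704, 0.07, -0.068, 0.704]
ft_force: [0.2, 1.1, -0.2]
grip_width: 0.996
```

```bash
python3 - <<'E'
from h import *
st();knobs();shot('scene','s15.png');shot('wrist','w15.png')
a=cv2.imread('pics/w15.png');b=cv2.imread('pics/s15.png')[60:270,220:500]
b=cv2.resize(b,(560,420));cv2.imwrite('pics/c15.png',cv2.resize(np.hstack([a,b]),(800,300)))
E
```

```text
t39.9 pos [58.81  5.39 16.93] jaw 78.8 ydir [-0.002  0.001 -1.   ] F [ 0.2  1.1 -0.2] w 0.996 q [ 0.54  0.44 -0.9   1.6   0.36  1.28  0.95]
stop p0.96 ztop 104.0 cen mm [455.3 293.1] cap z 78.6 d 58
stop p0.96 ztop 55.8 cen mm [ 659.4 -313.1] cap z 30.2 d 58
stop p0.83 ztop 96.5 cen mm [370.4 310.3] cap z 70.8 d 48
stop p0.79 ztop 88.6 cen mm [611.2 -62.9] cap z 62.2 d 46
```

View pics/c15.png

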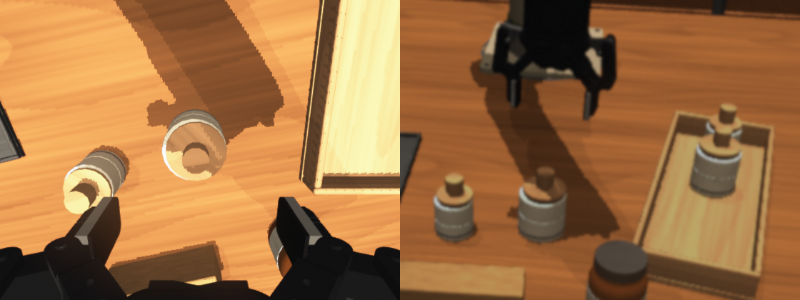

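Two jars are in the crate, with tops at 104 and 96.5 mm as expected. Descending on the second wide jar.

>>> arm_command(
  commands=[
    [[0.1,0,-4,0,0,0],[0.1,0,-8,0,0,0],[0.1,0,-10.5,0,0,0],[0.1,0,-12.5,0,0,0],[0.1,0,-13.8,0,0,0],[0.1,0,-13.8,0,0,0],[0.1,0,-13.8,0,0,0]],
  ],
)

```text
clock: 40.75
position: [0.5902, 0.0543, 0.0336]
ee_rot: [-0.704, 0.069, -0.069, 0.704]
ft_force: [0.5, -0.6, -0.6]
grip_width: 0.997
```

>>> arm_command(
  commands=[
    [[0,0,0,0,0,0],[0,0,0,0,0,0],[0,0,0,0,0,0],[0,0,0,0,0,0],[0,0,0,0,0,0],[0,0,0,0,0,0]],
  ],
  claw=5.5,
)

```text
clock: 41.35
position: [0.591, 0.0536, 0.0346]
ee_rot: [0.704, -0.068, 0.07, -0.704]
ft_force: [-2.2, -1.0, 7.3]
grip_width: 0.716
```

>>> arm_command(
  commands=[
    [[0,0,2,0,0,0],[0,0,4,0,0,0],[0,0,6,0,0,0],[0,0,6.7,0,0,0],[0,0,6.7,0,0,0]],
  ],
)

```text
clock: 41.85
position: [0.5904, 0.0537, 0.1006]
ee_rot: [0.704, -0.069, 0.07, -0.704]
ft_force: [-0.0, -1.0, -4.9]
grip_width: 0.715
```

```bash
python3 - <<'E'
from h import *
st();shot('wrist','w16.png');shot('scene','s16.png')
a=cv2.imread('pics/w16.png');b=cv2.imread('pics/s16.png')[60:270,220:500]
b=cv2.resize(b,(560,420));cv2.imwrite('pics/c16.png',cv2.resize(np.hstack([a,b]),(800,300)))
E
```

```text
t41.9 pos [59.04  5.37 10.06] jaw 78.8 ydir [ 0.002 -0.    -1.   ] F [-0.  -1.  -4.9] w 0.715 q [ 0.51  0.51 -0.86  1.67  0.42  1.16  0.91]
```

View pics/c16.png

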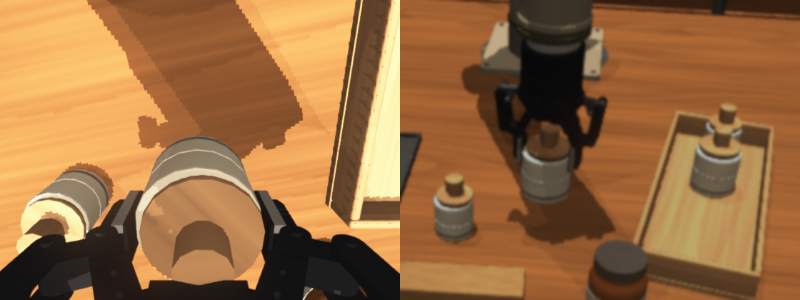

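>>> arm_command(
  commands=[
    [[-1,4.4,0.2,0,0,0],[-2,8.8,0.2,0,0,0],[-3,13.2,0.2,0,0,0],[-4,17.6,0.2,0,0,0],[-4.9,22,0.2,0,0,0],[-4.9,22,0,0,0,0],[-4.9,22,0,0,0,0],[-4.9,22,0,0,0,0]],
  ],
)

```text
clock: 42.75
position: [0.541, 0.2723, 0.0987]
ee_rot: [0.704, -0.07, 0.069, -0.703]
ft_force: [0.3, -0.7, -3.8]
grip_width: 0.717
```

```bash
python3 - <<'E'
from h import *
st();shot('wrist','w17.png');shot('scene','s17.png')
a=cv2.imread('pics/w17.png');b=cv2.imread('pics/s17.png')[60:270,220:500]
b=cv2.resize(b,(560,420));cv2.imwrite('pics/c17.png',cv2.resize(np.hstack([a,b]),(800,300)))
E
```

```text
t42.8 pos [54.1  27.23  9.87] jaw 78.7 ydir [-0.001 -0.001 -1.   ] F [ 0.3 -0.7 -3.8] w 0.717 q [ 0.14  0.56 -0.89  1.63  0.46  1.18  0.51]
```

View pics/c17.png

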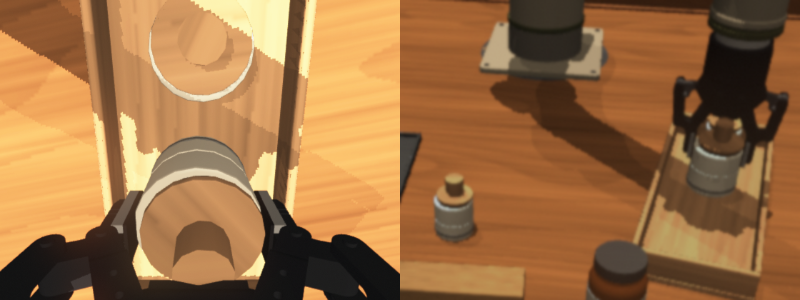

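The jar is centred in the crate with a gap to the previous jar at (200,50). Lowering.

>>> arm_command(
  commands=[
    [[0,0,-2,0,0,0],[0,0,-4,0,0,0],[0,0,-5.2,0,0,0],[0,0,-5.5,0,0,0],[0,0,-5.7,0,0,0],[0,0,-5.7,0,0,0]],
  ],
)

```text
clock: 43.45
position: [0.5413, 0.2739, 0.0434]
ee_rot: [-0.703, 0.069, -0.07, 0.704]
ft_force: [0.5, 1.0, -3.8]
grip_width: 0.715
```

>>> arm_command(
  commands=[
    [[0,0,-0.1,0,0,0],[0,0,-0.1,0,0,0],[0,0,-0.1,0,0,0]],
  ],
)

```text
clock: 43.75
position: [0.5413, 0.2741, 0.0427]
ee_rot: [-0.703, 0.069, -0.07, 0.704]
ft_force: [-0.6, -0.4, 1.6]
grip_width: 0.719
```

>>> arm_command(
  commands=[
    [[0,0,0,0,0,0],[0,0,0,0,0,0],[0,0,0,0,0,0],[0,0,0,0,0,0],[0,0,3,0,0,0],[0,0,7,0,0,0],[0,0,11,0,0,0],[0,0,13,0,0,0],[0,0,13,0,0,0],[0,0,13,0,0,0]],
  ],
  claw=8.1,
)

```text
clock: 44.75
position: [0.5409, 0.2736, 0.1717]
ee_rot: [0.704, -0.069, 0.069, -0.704]
ft_force: [-1.0, -1.2, 0.1]
grip_width: 0.952
```

>>> arm_command(
  commands=[
    [[7,-33.7,0,0,0,0],[7,-33.7,0,0,0,0],[7,-33.7,0,0,0,0],[7,-33.7,0,0,0,0],[7,-33.7,0,0,0,0],[7,-33.7,0,0,0,0],[7,-33.7,0,0,0,0],[7,-33.7,0,0,0,0],[7,-33.7,0,0,0,0],[7,-33.7,0,0,0,0]],
  ],
  claw=8.5,
)

```text
clock: 45.75
position: [0.6104, -0.0617, 0.171]
ee_rot: [-0.703, 0.069, -0.068, 0.704]
ft_force: [-0.4, 0.6, 0.2]
grip_width: 0.996
```

```bash
python3 - <<'E'
from h import *
st();knobs();shot('scene','s18.png');shot('wrist','w18.png')
a=cv2.imread('pics/w18.png');b=cv2.imread('pics/s18.png')[60:270,220:500]
b=cv2.resize(b,(560,420));cv2.imwrite('pics/c18.png',cv2.resize(np.hstack([a,b]),(800,300)))
E
```

```text
t45.8 pos [61.04 -6.17 17.1 ] jaw 78.9 ydir [-0.001  0.001 -1.   ] F [-0.4  0.6  0.2] w 0.996 q [ 0.67  0.48 -0.85  1.54  0.37  1.29  1.15]
stop p0.80 ztop 55.6 cen mm [ 659.4 -312.6] cap z 30.3 d 55
stop p0.74 ztop 104.1 cen mm [455.3 293.3] cap z 78.6 d 56
stop p0.65 ztop 104.3 cen mm [540.6 276.6] cap z 78.6 d 57
```

View pics/c18.png

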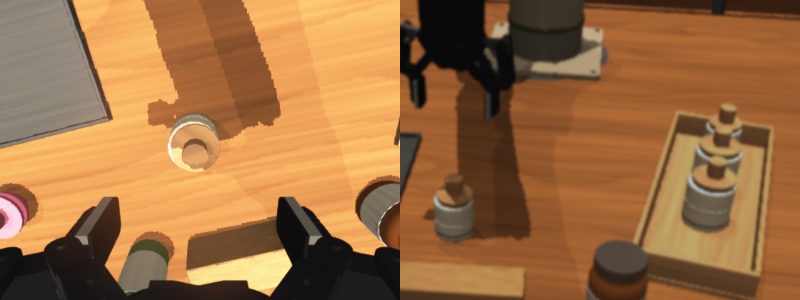

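Three are in the crate. The last small jar is under the gripper at (193,145).

>>> arm_command(
  commands=[
    [[0,-0.1,-4,0,0,0],[0,-0.1,-8,0,0,0],[0,-0.1,-11,0,0,0],[0,-0.1,-13,0,0,0],[0,-0.1,-14.5,0,0,0],[0,-0.1,-14.7,0,0,0],[0,-0.1,-14.7,0,0,0]],
  ],
)

```text
clock: 46.65
position: [0.6112, -0.0639, 0.0253]
ee_rot: [-0.704, 0.069, -0.069, 0.704]
ft_force: [0.1, 0.6, 0.4]
grip_width: 0.993
```

>>> arm_command(
  commands=[
    [[0,0,0,0,0,0],[0,0,0,0,0,0],[0,0,0,0,0,0],[0,0,0,0,0,0],[0,0,0,0,0,0],[0,0,0,0,0,0],[0,0,0,0,0,0]],
  ],
  claw=4.4,
)

```text
clock: 47.35
position: [0.6117, -0.0647, 0.0266]
ee_rot: [0.704, -0.069, 0.07, -0.703]
ft_force: [-3.2, -1.2, 10.2]
grip_width: 0.607
```

>>> arm_command(
  commands=[
    [[0,0,2,0,0,0],[0,0,4,0,0,0],[0,0,6,0,0,0],[0,0,6.7,0,0,0],[0,0,6.7,0,0,0]],
  ],
)

```text
clock: 47.85
position: [0.6113, -0.0644, 0.0926]
ee_rot: [0.704, -0.069, 0.07, -0.704]
ft_force: [-0.0, 0.4, -4.0]
grip_width: 0.605
```

```bash
python3 - <<'E'
from h import *
st();shot('wrist','w19.png');shot('scene','s19.png')
a=cv2.imread('pics/w19.png');b=cv2.imread('pics/s19.png')[60:270,220:500]
b=cv2.resize(b,(560,420));cv2.imwrite('pics/c19.png',cv2.resize(np.hstack([a,b]),(800,300)))
E
```

```text
t47.9 pos [61.13 -6.44  9.26] jaw 78.8 ydir [ 0.001 -0.    -1.   ] F [-0.   0.4 -4. ] w 0.605 q [ 0.65  0.55 -0.81  1.61  0.43  1.16  1.11]
```

View pics/c19.png

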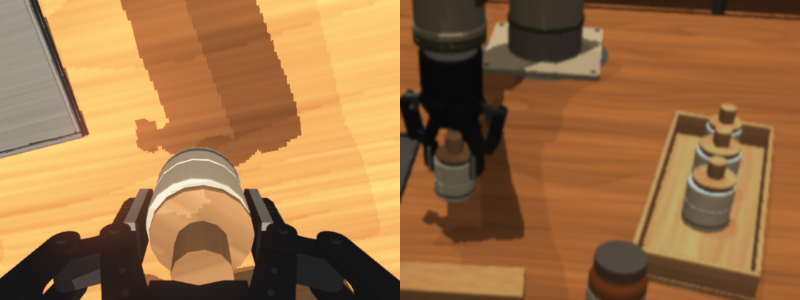

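>>> arm_command(
  commands=[
    [[0,4.5,0.2,0,0,0],[0,9,0.2,0,0,0],[0,13.5,0.2,0,0,0],[0,18,0.2,0,0,0],[0,22.5,0.2,0,0,0],[0.5,27,0.2,0,0,0],[1.5,31,0.2,0,0,0],[1.5,32.1,0,0,0,0],[1.5,32.1,0,0,0,0],[1.5,32.1,0,0,0,0]],
  ],
)

```text
clock: 48.95
position: [0.6256, 0.2555, 0.0905]
ee_rot: [0.704, -0.07, 0.069, -0.703]
ft_force: [-0.2, -0.5, -4.4]
grip_width: 0.601
```

```bash
python3 - <<'E'
from h import *
st();shot('wrist','w20.png');shot('scene','s20.png')
a=cv2.imread('pics/w20.png');b=cv2.imread('pics/s20.png')[60:270,220:500]
b=cv2.resize(b,(560,420));cv2.imwrite('pics/c20.png',cv2.resize(np.hstack([a,b]),(800,300)))
E
```

```text
t49.0 pos [62.56 25.55  9.05] jaw 78.7 ydir [-0.002 -0.001 -1.   ] F [-0.2 -0.5 -4.4] w 0.601 q [ 0.1   0.69 -0.82  1.43  0.51  1.24  0.6 ]
```

View pics/c20.png

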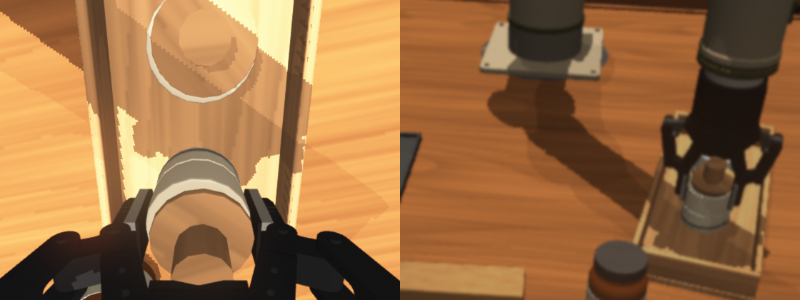

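The jar is centred, and it clears the third jar at (205,45) and both walls. Landing TCP z should be 34.6.

>>> arm_command(
  commands=[
    [[0,0,-2,0,0,0],[0,0,-4,0,0,0],[0,0,-5.2,0,0,0],[0,0,-5.5,0,0,0],[0,0,-5.7,0,0,0],[0,0,-5.7,0,0,0]],
  ],
)

```text
clock: 49.65
position: [0.6263, 0.2568, 0.0355]
ee_rot: [-0.704, 0.069, -0.07, 0.704]
ft_force: [-0.5, 0.6, -3.3]
grip_width: 0.604
```

>>> arm_command(
  commands=[
    [[0,0,-0.1,0,0,0],[0,0,-0.1,0,0,0],[0,0,-0.1,0,0,0]],
  ],
)

```text
clock: 49.95
position: [0.6264, 0.2571, 0.0347]
ee_rot: [-0.703, 0.069, -0.07, 0.704]
ft_force: [0.1, -0.4, 0.2]
grip_width: 0.604
```

>>> arm_command(
  commands=[
    [[0,0,0,0,0,0],[0,0,0,0,0,0],[0,0,0,0,0,0],[0,0,0,0,0,0],[0,0,3,0,0,0],[0,0,7,0,0,0],[0,0,11,0,0,0],[0,0,15,0,0,0],[0,0,15,0,0,0]],
  ],
  claw=7.8,
)

```text
clock: 50.85
position: [0.6278, 0.2586, 0.1904]
ee_rot: [-0.702, 0.067, -0.072, 0.705]
ft_force: [-0.2, 0.5, -0.0]
grip_width: 0.918
```

>>> arm_command(
  commands=[
    [[-12,-43,4,0,0,0],[-12,-43,4,0,0,0],[-12,-43,4,0,0,0],[-12,-43,4,0,0,0],[-12,-43,4,0,0,0],[-12,-43,4,0,0,0],[-12,-43,4,0,0,0],[-12,-43,4,0,0,0],[-12,-43,4,0,0,0],[-12,-43,4,0,0,0],[-12,-43,4,0,0,0]],
  ],
)

```text
clock: 51.95
position: [0.5055, -0.1743, 0.2236]
ee_rot: [-0.704, 0.07, -0.07, 0.704]
ft_force: [0.7, 1.6, 0.1]
grip_width: 0.912
```

```bash
python3 - <<'E'
from h import *
st();knobs();jars();shot('top','t21.png');b=shot('scene','s21.png')['pixels']
cv2.imwrite('pics/c21.png',cv2.resize(b[110:290,340:500],None,fx=3.3,fy=3.3,interpolation=cv2.INTER_CUBIC))
c=shot('top');W=cloud(c)
for t in ['relish','crackers','oil']:
    p=W[manip.masks_of('top',t)[0]['mask']];zt=np.nanpercentile(p[:,2],97);q=p[p[:,2]>zt-.006];print(t,zt.round(3),((np.nanmin(q,0)+np.nanmax(q,0))/2).round(3))
E
```

```text
t52.0 pos [ 50.55 -17.43  22.36] jaw 78.6 ydir [-0.  0. -1.] F [0.7 1.6 0.1] w 0.912 q [ 0.98  0.23 -0.84  1.68  0.18  1.31  1.49]
stop p0.84 ztop 104.1 cen mm [540.5 276.9] cap z 78.7 d 57
stop p0.78 ztop 96.5 cen mm [370.5 310.8] cap z 70.7 d 47
stop p0.66 ztop 104.2 cen mm [455.3 292.8] cap z 78.7 d 58
jar p0.84 ztop 63.8 cen mm [375. 300.] ext [43. 33.]
jar p0.77 ztop 62.8 cen mm [618.8 245.2] ext [37. 27.]
jar p0.66 ztop 72.0 cen mm [458.  273.4] ext [56. 26.]
relish 0.097 [0.748 0.153 0.096]
crackers 0.104 [0.455 0.293 0.103]
oil 0.132 [ 0.768 -0.16   0.13 ]
```

View pics/c21.png

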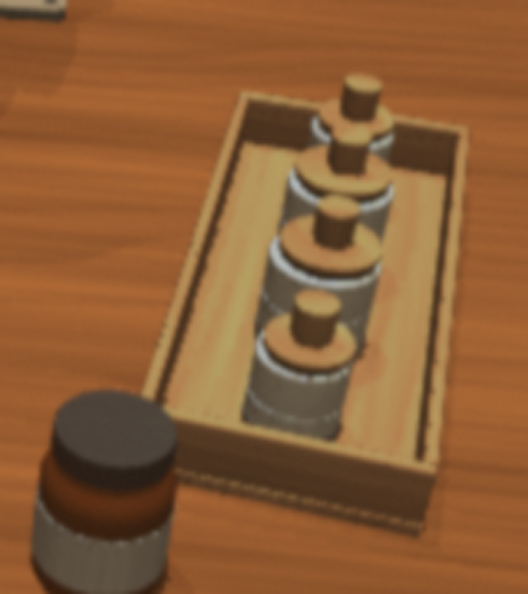

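View pics/t21.png

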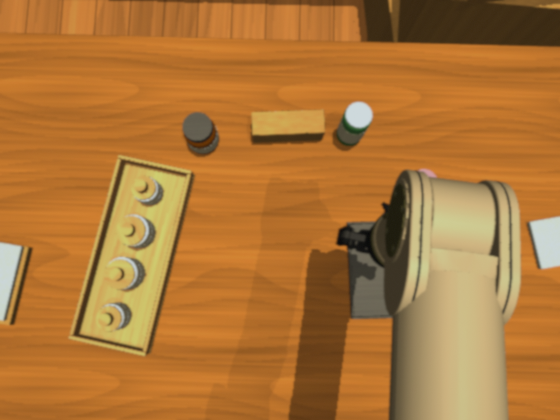

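```bash
python3 - <<'E'
from h import *
W=cloud(shot('top'))
for x,y in [(.371,.309),(.456,.292),(.541,.275),(.626,.258)]:
    for r,lab in [(.009,'knob'),(.0225,'cap')]:
        D=np.hypot(W[...,0]-x,W[...,1]-y); k=(D<r)&(W[...,2]>(.085 if lab=='knob' else .06))
        if lab=='cap': k&=(D>.016)
        print(lab,(np.nanmedian(W[k][:,2])*1e3).round(1),'10-90%',np.nanpercentile(W[k][:,2]*1e3,[10,90]).round(1),end='; ')
    print()
st();manip.hand_in();print('handed in')
E
```

```text
knob 94.8 10-90% [92.7 97.1]; cap 70.5 10-90% [68.3 72.8]; 
knob 102.5 10-90% [100.4 104.4]; cap 78.4 10-90% [76.5 80.5]; 
knob 103.0 10-90% [100.4 104.8]; cap 78.5 10-90% [76.4 80.8]; 
knob 94.9 10-90% [92.6 96.8]; cap 70.6 10-90% [66.6 73. ]; 
t52.5 pos [ 50.6  -17.3   22.38] jaw 78.8 ydir [-0.  0. -1.] F [-0.3 -0.4 -0.1] w 0.918 q [ 0.98  0.23 -0.84  1.68  0.18  1.31  1.49]
the job is handed in; nothing more can be done
handed in
```

All four jars, two wide and two small, are closed with stoppers of their own size and stand upright in one row in the crate. I handed the job in at 52.5 s. With all four stoppers used, the tray is empty and there were no spares to leave.

**Pressing:** each stopper was pushed until it met a hard stop at 37 to 58 N. The tool heights there matched the home position to about 1 mm on the first three. On the last one the tool went 2 mm further, probably because the fingers slipped on the knob.

**Final check of the jars:** in the last depth picture the knob tops read 94.8, 102.5, 103.0 and 94.9 mm. Fully home in the crate would be 95 mm for small jars and 103 mm for wide ones. The gripper was open and clear of everything.

**Other goods:** the relish, the oil can and the crackers look where they were in the final top picture. I measured the relish and the oil can as unmoved. The position check for the crackers failed because the network took a jar in the crate for it. The pink look-alike was partly hidden by the arm in that picture, but it measured unmoved shortly before.

No slackening of the grip and no knocked jar showed up in the readings.

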